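# Feed a batch of capped tubes through the orienting chute of a cap coder

## Task

Load the cap coder with one batch of sample tubes. Push the spring gate of its orienting chute over until it snaps open, and with the gate open feed every tube from the bench into the chute's loading bay, so that they all slide down past the gate and hang in a row, cap up, against the end stop; when they are all in, snap the gate shut again behind them. Leave the tape roll, the ink carton and the screwdriver where they are.

Things in the scene. Friction and masses are not known exactly. Their poses are not given: they have to be found in the camera images.
- chute: Steel orienting chute fixed on the bench, a 0.22 m tall print head beyond its low end. Origin: on the bench under the middle of its high end; x level along the chute to the low end, y left of that, z up. Two white slippery rails, 500 mm long, slope down 20 deg along +x; their tops are 271 mm up at x=0, 100 mm at x=470 mm. The slot between them is 37 mm wide, open below; each rail is 17 mm wide.
- chute_bay (a point): Middle of the open loading bay (chute x 0 to 130 mm, no sides): on the slot's centre line, level with the rail tops, 65 mm down the slope. A tube laid lengthwise over the slot here, either way round, drops its body through, is caught by its cap, hangs cap up leaning 20 deg with the slope, and slides down by itself. Axes as the chute's.
- gate_line (a point): On the slot's centre line, level with the rail tops, 205 mm down the slope, where the shut blade bars the way. Past the open gate tubes slide on to the end stop at the low end (500 mm down the slope) and hang in a row, each taking 46 to 50 mm; 5 fit. From the bay to there a guide 11 mm high runs along each rail, 54 mm apart, beside the caps.
- gate (a joint): Spring gate, rad: 0 shut, 1.4 open (starts 0), clockwise from above, axis square to the sloping rails. Its 54 mm blade, 14 to 24 mm above the rails, reaches across to the middle of the slot when shut and bars the caps; open it points down the chute beside them. A spring drives it from its middle (0.7) to the nearer stop: 5 to 6 N at the knob moves it off a stop; past the middle it snaps over.
- gate_pivot (a point): On the gate's axis at crank height, 19 mm above the plane of the rails, 52 mm from the slot's centre line on the chute's -y side, 205 mm down the slope from the high end. The handle arm stands out to -y from here: 0.7 rad downhill (+x) of straight out when shut, 0.7 rad uphill when open. Pushing the knob uphill opens the gate, downhill shuts it.
- gate_knob (a point): Middle of the gate's black knob (20 mm diameter, 22 mm tall, axis square to the rails), on a 12 mm pin rising 40 mm from the handle arm; 80 mm from the gate's axis, 61 mm above the plane of the rails (42 mm above gate_pivot). Moves with the knob.
- tube1_mid (a point): Sample tube, ~85 g: white, 32 mm diameter, grey octagonal cap 46 mm over flats (50 over corners), 26 mm long, overhanging 7 mm all round; 108 mm long in all. Point: on its axis, half-way along (54 mm from the foot); its z axis points to the cap end. Starts lying any way on the bench on foot rim and cap rim, axis 21 mm up here, rising 5 deg to the cap. None if absent.
- tube2_mid (a point): Sample tube, ~85 g: white, 32 mm diameter, grey octagonal cap 46 mm over flats (50 over corners), 26 mm long, overhanging 7 mm all round; 108 mm long in all. Point: on its axis, half-way along (54 mm from the foot); its z axis points to the cap end. Starts lying any way on the bench on foot rim and cap rim, axis 21 mm up here, rising 5 deg to the cap. None if absent.
- tube3_mid (a point): Sample tube, ~85 g: white, 32 mm diameter, grey octagonal cap 46 mm over flats (50 over corners), 26 mm long, overhanging 7 mm all round; 108 mm long in all. Point: on its axis, half-way along (54 mm from the foot); its z axis points to the cap end. Starts lying any way on the bench on foot rim and cap rim, axis 21 mm up here, rising 5 deg to the cap. None if absent.
- tube4_mid (a point): Sample tube, ~85 g: white, 32 mm diameter, grey octagonal cap 46 mm over flats (50 over corners), 26 mm long, overhanging 7 mm all round; 108 mm long in all. Point: on its axis, half-way along (54 mm from the foot); its z axis points to the cap end. Starts lying any way on the bench on foot rim and cap rim, axis 21 mm up here, rising 5 deg to the cap. None if absent.
- tube5_mid (a point): Sample tube, ~85 g: white, 32 mm diameter, grey octagonal cap 46 mm over flats (50 over corners), 26 mm long, overhanging 7 mm all round; 108 mm long in all. Point: on its axis, half-way along (54 mm from the foot); its z axis points to the cap end. Starts lying any way on the bench on foot rim and cap rim, axis 21 mm up here, rising 5 deg to the cap. None if absent.
- tape_roll: Bystander: roll of packing tape lying flat, 100 mm across, 48 mm high; origin under its centre.
- ink_box: Bystander: small closed carton 60 x 95 mm, 70 mm high; origin under its centre.
- screwdriver: Bystander: screwdriver 190 mm long lying on the bench; origin under it.

How it is judged:
On the way, in this order (a step that is already met when the one before it is completed fails the run):
1. the gate is snapped fully open (value of joint gate above 1.25 rad), for 0.2 s.
2. with the gate open, all the tubes hang cap up in the chute below the gate (value of joint gate above 1.25 rad and x of tube1_mid in the frame of chute between 0.19 and 0.46 m and y of tube1_mid in the frame of chute between -0.02 and 0.02 m and z of each of tube1_mid, tube2_mid, tube3_mid, tube4_mid, tube5_mid in the frame of chute above 0.07 m and angle between each of tube1_mid, tube2_mid, tube3_mid, tube4_mid, tube5_mid's own z axis and vertical below 0.6 rad and x of tube2_mid in the frame of chute between 0.19 and 0.46 m and y of tube2_mid in the frame of chute between -0.02 and 0.02 m and x of tube3_mid in the frame of chute between 0.19 and 0.46 m and y of tube3_mid in the frame of chute between -0.02 and 0.02 m and x of tube4_mid in the frame of chute between 0.19 and 0.46 m and y of tube4_mid in the frame of chute between -0.02 and 0.02 m and x of tube5_mid in the frame of chute between 0.19 and 0.46 m and y of tube5_mid in the frame of chute between -0.02 and 0.02 m), for 0.3 s.
At the end, for the whole second after the job is handed in: The gate is shut again (below 0.15 rad) and every tube hangs cap up (within 0.6 rad of upright) between the rails below the gate: its middle 190 to 460 mm from the high end along the chute, within 20 mm of the slot's centre line and over 70 mm above the bench (value of joint gate below 0.15 rad and x of tube1_mid in the frame of chute between 0.19 and 0.46 m and y of tube1_mid in the frame of chute between -0.02 and 0.02 m and z of each of tube1_mid, tube2_mid, tube3_mid, tube4_mid, tube5_mid in the frame of chute above 0.07 m and angle between each of tube1_mid, tube2_mid, tube3_mid, tube4_mid, tube5_mid's own z axis and vertical below 0.6 rad and x of tube2_mid in the frame of chute between 0.19 and 0.46 m and y of tube2_mid in the frame of chute between -0.02 and 0.02 m and x of tube3_mid in the frame of chute between 0.19 and 0.46 m and y of tube3_mid in the frame of chute between -0.02 and 0.02 m and x of tube4_mid in the frame of chute between 0.19 and 0.46 m and y of tube4_mid in the frame of chute between -0.02 and 0.02 m and x of tube5_mid in the frame of chute between 0.19 and 0.46 m and y of tube5_mid in the frame of chute between -0.02 and 0.02 m); the robot touches nothing.
It fails at once if the tape roll is moved more than 30 mm (distance of tape_roll from where it was at the start of the episode above 0.03 m).
It fails at once if the ink carton is moved more than 30 mm (distance of ink_box from where it was at the start of the episode above 0.03 m).
It fails at once if the screwdriver is moved more than 30 mm (distance of screwdriver from where it was at the start of the episode above 0.03 m).
Of tube1, tube2, tube3, tube4, tube5 only 3 to 5 are there at a start; the rules pass over those that are not, and their reading is None.
At some moment in a run one of tube1, tube2, tube3, tube4, tube5 may be knocked a few centimetres aside while the robot is not near it.
Once in a run the grip may slacken for a moment while it holds something.
It also fails if it takes over 210 s, if anything falls off the work surface, if the arm or the gripper's body presses on something with over 40 N, if the wrist force passes 120 N, or if a joint passes its speed limit or range.

## Robot

A 6-joint arm with a two-finger parallel gripper is mounted at the origin on the work surface. World frame = base frame: x ahead of the robot, y to its left, z up, the work surface at z = 0. Lengths are in m, angles in rad, forces in N, time in s.
With the tool pointing down it reaches from about 0.225 to 0.875 m from the base axis. Payload 3.4 kg.
Tool frame: the origin (TCP) lies between the finger pads; the fingertips stand 8 mm ahead of it and the grasp point (between the pads) lies 11 mm behind it; z points along the fingers, y is the line along which they close (so a half turn about z gives the same grasp; the last joint's range is limited). The gripper opens to 85 mm and grips with 20 to 120 N. Pads are 22 mm wide; open, the fingers measure 114 mm over their backs; the gripper's body (76 mm by 85 mm) begins 54 mm behind the grasp point. The pads swing forward as they close: fully open they stand 13 mm farther back than shut.
Start: joints at [-1.359, 0.276, 1.505, -0, 1.361, -0.121], TCP at [0.188, -0.543, 0.239] pointing down, gripper open.
Joint ranges: [-2.89, 2.89], [-0.75, 2.08], [0.22, 2.7], [-1.18, 4.32], [0.11, 2.71], [-2.7, 2.7]. Speed limits (rad/s): [2.57, 2.57, 3.14, 3.14, 3.14, 3.14].

## Interface

Orientations are given as a unit quaternion [w, x, y, z].
In Python, from rig import manip gives the robot as it stands.
- The arm moves only by the tool move_arm, never from a script. Its argument "deltas" is a list that holds one entry, the list of rows, each a list of 5 numbers: the shift along the tool's x, y, z normalised to -1 to 1, where 1 is 80 cm, then the turn about the tool's z normalised to -1 to 1, where 1 is 120 degrees, then the closure, from -1 (fully open) to 1 (shut). In form: [[[tx, ty, tz, twist, grip], ...]]. A call has 1 to 12 rows; each row is the pose to reach, as a shift and turn from the pose commanded when the call began, along the tool's axes at that moment; what a row does not reach only later rows make up. A row lasts 1/10 s, in which the tool goes at most 50 mm and 8.59 degrees, less where a joint would pass 70% of its speed; a pose out of reach is approached as far as the arm can. A call with a number of a shift or a turn outside -1 to 1 is refused whole. A call with a gripper value outside its range is refused whole. The fingers move at their own pace and stop on an object; "squeeze" is the grip in N (left out, the last holds). Time passes only in rows, so rows that repeat a pose let the fingers close. It gives the time, the measured TCP pose, the force, the opening and the grip force at its end, in the units of the state.
- manip.get_state(): the state, without advancing time (a new reading comes with each control period).
- manip.get_image(name): name is "scene" or "top" or "wrist"; returns the picture (400x640x3 uint8, red, green, blue); there is no depth.
- manip.camera_params(name): a dict with "fx", "fy", "cx", "cy" (pixels), "dist" ([k1, k2, p1, p2, k3] as OpenCV has them; the pictures are not rectified), "R" (3x3) and "t" (3): a world point X has camera coordinates R X + t; the wrist camera has in their place "tool_from_camera" (4x4, takes a point from camera to tool coordinates, whose origin is the TCP and whose axes are the flange's). Camera axes: x right, y down, z forward; pixel columns grow to the right and rows downward; lengths in m; the calibration is good to about 2 mm. A picture is of the moment at which its call begins: read the wrist's pose just before it. camera_params takes no time and is no camera call.
- manip.sign_off(): hands the job in; it is judged then, once.
The state is a dict: "clock": time; "qpos": joint angles; "qd": joint speeds; "effort": joint torques, N m; "position": TCP position; "ee_rot": TCP orientation; "contact_force": force on the tool from outside, world axes, zero at the start; "moment": the same for the moment, N m; "width": finger opening in m; "gripper_force": force on a finger pad.
Only numpy, scipy, OpenCV 4.12 (cv2) and the standard library are available. Lean on these libraries where they do the work, as an engineer would, in place of code of your own. Each camera call takes 0.05 s, during which the arm holds its last target. There are 200 camera calls.

## Working session

There is one attempt and no reset: what is moved stays moved. The work goes in short steps, Python scripts to look and compute and a tool call to move; the robot and the scene stay as the last step left them, time stands still between calls to the robot, and variables do not carry over. Pictures are saved under pics/ and viewed, at most 15 in all, crops included, and the job is handed in when it is done.

Besides the shell and the picture viewer there is one more tool, called after "Emit:" as a command line: name --argument value ..., lists and objects as JSON in quotes. move_arm: Moves the arm, as the interface text tells. Scaled input: -1 to 1 covers 80 cm each way for a shift and 120 degrees each way for a turn. Its arguments: {"type":"object","properties":{"deltas":{"type":"array","items":{"type":"array","items":{"type":"array","items":{"type":"number","minimum":-1,"maximum":1}}}},"squeeze":{"type":"number"}},"required":["deltas"]}

```bash
ls; mkdir -p pics; cat > h.py <<'E'
import numpy as np, cv2
from rig import manip
def cam(n):
    p=manip.camera_params(n); K=np.array([[p['fx'],0,p['cx']],[0,p['fy'],p['cy']],[0,0,1.]]); return p,K,np.array(p['dist'],float)
E
python3 - <<'E'
from h import *
for n in('scene','top'):
    cv2.imwrite(f'pics/{n}0.png',manip.get_image(n)[...,::-1]); p=cam(n)[0]; print(n,p)
print(manip.camera_params('wrist')); print(manip.get_state())
E
```

```text
pics
scene {'fx': 501.6802871679883, 'fy': 501.6802871679883, 'cx': 314.7831784588951, 'cy': 209.3886135134206, 'dist': array([0.02118805, 0.        , 0.        , 0.        , 0.        ]), 'R': array([[-0.90316719,  0.42927465,  0.00350648],
       [ 0.34083857,  0.72202128, -0.60209163],
       [-0.26099443, -0.54259427, -0.79841929]]), 't': array([ 0.55934682, -0.0336751 ,  1.48599988])}
top {'fx': 382.0251673108611, 'fy': 382.0251673108611, 'cx': 319.5948095647478, 'cy': 198.11120536929943, 'dist': array([-0.06498526,  0.        ,  0.        ,  0.        ,  0.        ]), 'R': array([[-0.01989066, -0.99973924,  0.01121637],
       [-0.98648445,  0.01779948, -0.16288527],
       [ 0.16264315, -0.01430467, -0.98658126]]), 't': array([-0.07887418,  0.56306239,  1.15048528])}
{'fx': 351.8251395942414, 'fy': 351.8251395942414, 'cx': 318.589396214127, 'cy': 203.48592501561004, 'dist': array([-0.02065973,  0.        ,  0.        ,  0.        ,  0.        ]), 'tool_from_camera': array([[-7.96290716e-04, -9.60569890e-01, -2.78037503e-01,
         7.05644652e-02],
       [ 9.99999676e-01, -7
[... 220 characters left out ...]
0e+00]])}
{'clock': 0.1, 'qpos': array([-1.35897495e+00,  2.76531626e-01,  1.50601801e+00, -1.89156817e-05,
        1.36070959e+00, -1.20954448e-01]), 'qd': array([-0.00213986, -0.00062914, -0.00335243, -0.00101476, -0.00132029,
        0.00027339]), 'effort': array([ 1.52778270e-03, -4.17701769e+01, -2.46404529e+01, -3.60620579e-04,
        5.79013358e-03,  7.51705642e-06]), 'position': array([ 0.18774845, -0.54299038,  0.23852171]), 'ee_rot': array([-8.32006817e-04,  9.86188767e-01,  1.65623131e-01, -4.70847801e-05]), 'contact_force': array([-0.10680126,  0.094765  ,  0.29759096]), 'moment': array([ 0.0022762 ,  0.02256281, -0.00393482]), 'gripper_force': 0.0, 'width': 0.08547760794851805}
```

View pics/scene0.png

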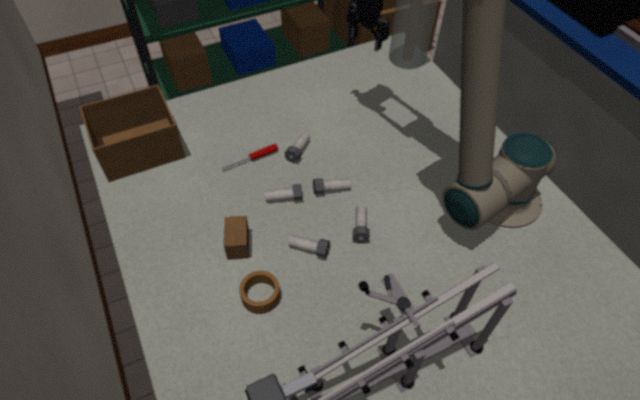

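View pics/top0.png

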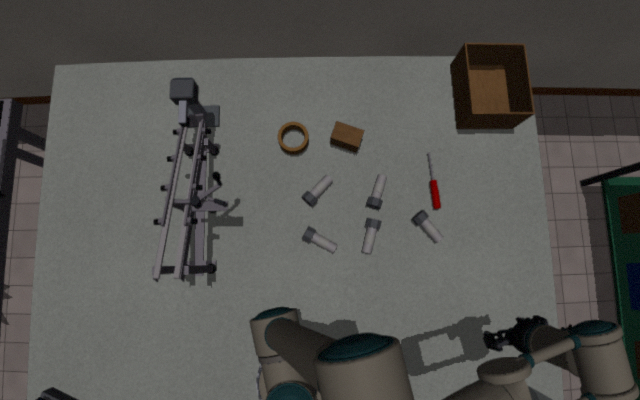

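Five tubes are present. In the top view they are at about (317,190), (377,190), (320,240), (371,236) and (427,227). The chute runs from its high end at about (172,275) up to the print head at (185,90), with the knob on its right.

```bash
python3 - <<'E'
from h import *
a=cv2.imread('pics/top0.png')[65:295,140:250]; a=cv2.convertScaleAbs(a,alpha=1.6)
b=cv2.imread('pics/scene0.png')[250:400,240:530]; b=cv2.convertScaleAbs(b,alpha=1.6)
a=cv2.resize(a,None,fx=2.6,fy=2.6,interpolation=2); b=cv2.resize(b,None,fx=1.7,fy=1.7,interpolation=2)
c=np.zeros((598,800,3),np.uint8); c[:a.shape[0],:a.shape[1]]=a; c[:b.shape[0],300:300+b.shape[1]]=b
cv2.imwrite('pics/c0.png',c)
E
```

```text
(no output)
```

View pics/c0.png

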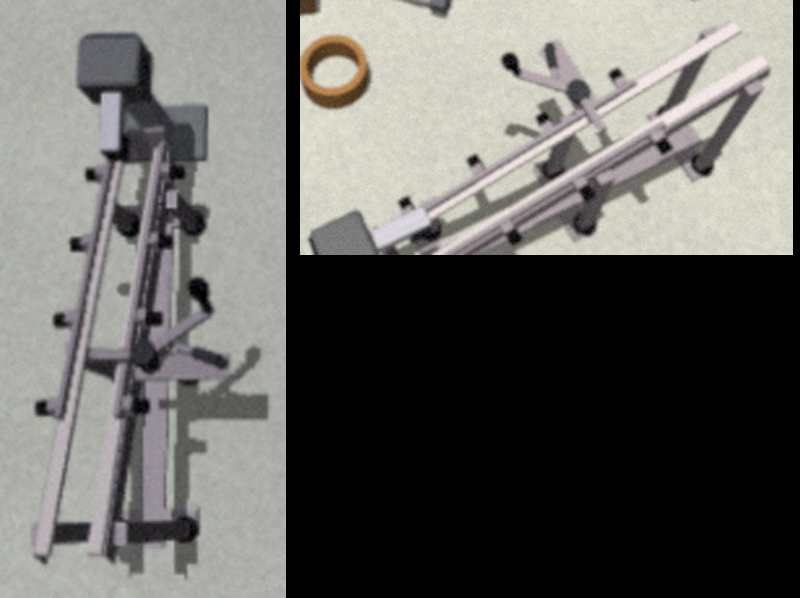

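```bash
cat >> h.py <<'E'
from scipy.optimize import least_squares
from scipy.spatial.transform import Rotation as Ro
import json,os
T=np.radians(20)
def S(s,y,n): return np.array([s*np.cos(T)+n*np.sin(T), y, .271-s*np.sin(T)+n*np.cos(T)])
def proj(n,X):
    p,K,d=cam(n); return cv2.projectPoints(np.atleast_2d(X).astype(float),cv2.Rodrigues(p['R'])[0],p['t'],K,d)[0].reshape(-1,2)
def ray(n,uv,z,st=None):
    p,K,d=cam(n); q=cv2.undistortPoints(np.array(uv,float).reshape(-1,1,2),K,d).reshape(-1,2); q=np.c_[q,np.ones(len(q))]
    if n=='wrist':
        M=p['tool_from_camera']; R=Rt(st); o=R@M[:3,3]+st['position']; D=q@(R@M[:3,:3]).T
    else: o=-p['R'].T@p['t']; D=q@p['R']
    return o+D*((z-o[2])/D[:,2])[:,None]
def Rt(st): w=st['ee_rot']; return Ro.from_quat([w[1],w[2],w[3],w[0]]).as_matrix()
def wproj(X,st):
    p,K,d=cam('wrist'); M=p['tool_from_camera']; c=((np.atleast_2d(X)-st['position'])@Rt(st)-M[:3,3])@M[:3,:3]
    return cv2.projectPoints(c,np.zeros(3),np.zeros(3),K,d)[0].reshape(-1,2)
def W(P,q): c,s=np.cos(q[2]),np.sin(q[2]); P=np.atleast_2d(P); return np.c_[q[0]+c*P[:,0]-s*P[:,1],q[1]+s*P[:,0]+c*P[:,1],P[:,2]]
def go(pos,yaw=None):
    "deltas to bring TCP to pos, tool x to world heading yaw (mod 180)"
    st=manip.get_state(); R=Rt(st); d=R.T@(np.array(pos)-st['position'])/.8; t=0
    h=np.arctan2(R[1,0],R[0,0])
    if yaw is not None:
        a=(yaw-h+np.pi/2)%np.pi-np.pi/2; t=-a/np.radians(120)
        j=st['qpos'][5]-a
        print('j6 est',j, 'alt',j+np.pi*(-1 if j>0 else 1))
    print('pos',st['position'].round(4),'head',round(h,3),'-> d',d.round(4),'twist',round(t,4), 'rows>=',int(np.ceil(np.linalg.norm(d)*16)),int(np.ceil(abs(t)*120/8.59)))
C=json.load(open('chute.json')) if os.path.exists('chute.json') else None
E
python3 - <<'E'
from h import *
P=np.array([S(0,0,0),S(.205,-.052,.024),S(.205+.08*np.sin(.7),-.052-.08*np.cos(.7),.061),S(.205,-.052,.024),S(.205+.08*np.sin(.7),-.052-.08*np.cos(.7),.061),S(0,-.0185,0),S(0,.0355,0)])
tp=lambda x,y:(140+x/2.6,65+y/2.6); sc=lambda x,y:(240+(x-300)/1.7,250+y/1.7)
U=np.array([tp(70,555),tp(146,356),tp(198,289),sc(578,91),sc(511,61),sc(726,24),sc(768,68)])
f=lambda q:np.r_[proj('top',W(P[:3],q))-U[:3],proj('scene',W(P[3:],q))-U[3:]]
r=least_squares(lambda q:f(q).ravel(),[.45,.35,0],loss='soft_l1'); print(r.x); print(f(r.x).round(1)); json.dump(list(r.x),open('chute.json','w'))
im=cv2.imread('pics/top0.png'); 
# tubes: darker caps on bench
for uv in [(317,190),(377,190),(320,240),(371,236),(427,227)]: print(ray('top',[uv],.02).round(3))
pts=W([S(.065,0,0),S(.065,-.05,0),S(.205+.0515,-.113,.061),S(.1535,-.113,.061)],r.x); print(pts.round(3))
g=im[150:260,290:455]; cv2.imwrite('pics/t0.png',cv2.resize(cv2.convertScaleAbs(g,alpha=1.5),None,fx=4.8,fy=4.8,interpolation=2))
E
```

```text
[0.33202718 0.29366856 0.01763133]
[[ 0.8 -0.9]
 [-0.9 -2.1]
 [ 0.4 -0.9]
 [ 0.2 -1.6]
 [-0.3  0. ]
 [ 8.4  1.3]
 [ 1.2 -3.5]]
[[ 0.592 -0.082  0.02 ]]
[[ 0.589 -0.276  0.02 ]]
[[ 0.432 -0.089  0.02 ]]
[[ 0.441 -0.25   0.02 ]]
[[ 0.466 -0.431  0.02 ]]
[[0.393 0.295 0.249]
 [0.394 0.245 0.249]
 [0.596 0.185 0.241]
 [0.499 0.184 0.276]]
```

View pics/t0.png

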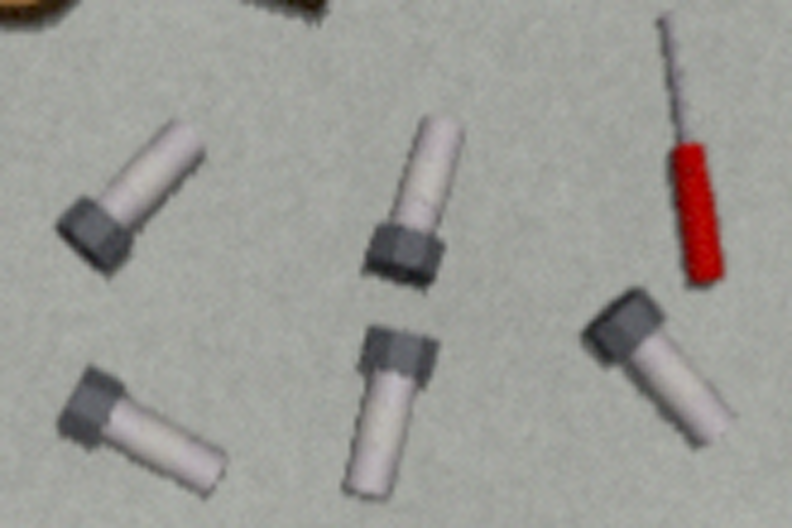

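Caps sit at the left/lower end of tubes 1, 2 and 3 and at the top of the other two, and all lie apart from each other. I'll fly toward the gate with the gripper shut.

```bash
python3 - <<'E'
from h import *
q=C; k=W(S(.2565,-.113,.061),q)[0]; print(k)
go(k+[.07,0,.13],q[2])
E
```

```text
[0.5958731  0.18530343 0.24059308]
j6 est 0.1941938570142117 alt -2.9473987965755812
pos [ 0.1877 -0.543   0.2385] head 0.333 -> d [ 0.8623 -0.6655 -0.1638] twist 0.1505 rows>= 18 3
```

Emit:
move_arm --deltas '[[[0.2, 0, -0.165, 0, 1], [0.862, -0.665, -0.165, 0.15, 1], [0.862, -0.665, -0.165, 0.15, 1], [0.862, -0.665, -0.165, 0.15, 1], [0.862, -0.665, -0.165, 0.15, 1], [0.862, -0.665, -0.165, 0.15, 1], [0.862, -0.665, -0.165, 0.15, 1], [0.862, -0.665, -0.165, 0.15, 1], [0.862, -0.665, -0.165, 0.15, 1], [0.862, -0.665, -0.165, 0.15, 1], [0.862, -0.665, -0.165, 0.15, 1], [0.862, -0.665, -0.165, 0.15, 1]]]' --squeeze 60

```text
clock: 1.3
position: [0.511, -0.0651, 0.3361]
ee_rot: [0.0, 1.0, 0.009, -0.0]
contact_force: [0.4, -0.5, 0.8]
width: -0.0
gripper_force: 0.0
```

```bash
python3 - <<'E'
from h import *
q=C; k=W(S(.2565,-.113,.061),q)[0]; print(manip.get_state()['clock'],manip.get_state()['qpos'].round(2))
go(k+[.07,0,.13],q[2])
E
```

```text
1.3 [-0.26  0.14  1.44 -0.    1.55  1.29]
j6 est 1.2916136659339934 alt -1.8499789876557997
pos [ 0.511  -0.0651  0.3361] head 0.019 -> d [ 0.1994 -0.3092 -0.0433] twist 0.0006 rows>= 6 1
```

Emit:
move_arm --deltas '[[[0.2, -0.31, -0.043, 0, 1], [0.2, -0.31, -0.043, 0, 1], [0.2, -0.31, -0.043, 0, 1], [0.2, -0.31, -0.043, 0, 1], [0.2, -0.31, -0.043, 0, 1], [0.2, -0.31, -0.043, 0, 1], [0.2, -0.31, -0.043, 0, 1], [0.2, -0.31, -0.043, 0, 1], [0.2, -0.31, -0.043, 0, 1]]]'

```text
clock: 2.2
position: [0.6653, 0.183, 0.37]
ee_rot: [0.0, 1.0, 0.009, -0.001]
contact_force: [-0.4, 0.1, -0.1]
width: -0.0002
gripper_force: 0.0
```

```bash
python3 - <<'E'
from h import *
st=manip.get_state(); im=manip.get_image('wrist')[...,::-1].copy()
P=W([S(.2565,-.113,.061),S(.205,-.052,.024),S(.205,0,0),S(.205,.0185,0),S(.205,-.0185,0),S(.3,.0185,0),S(.3,-.0185,0)],C)
for u in wproj(P,st): cv2.circle(im,tuple(int(round(v)) for v in u),3,(0,0,255),1)
cv2.imwrite('pics/w1.png',cv2.convertScaleAbs(im,alpha=1.4)); print(st['position'])
E
```

```text
[0.66533801 0.18304651 0.36996632]
```

View pics/w1.png

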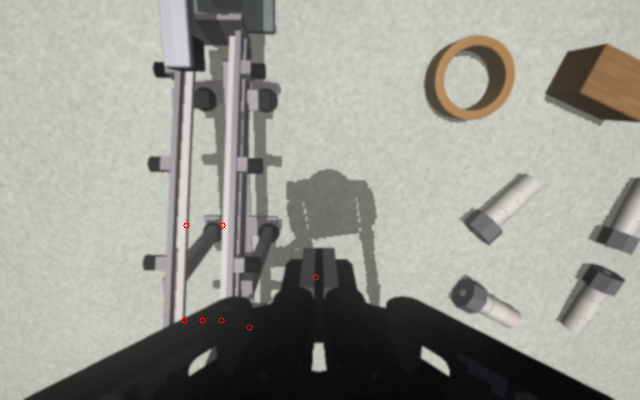

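Emit:
move_arm --deltas '[[[0, 0, 0.06, 0, 1], [0, 0, 0.12, 0, 1], [0, 0, 0.161, 0, 1], [-0.02, 0, 0.161, 0, 1], [-0.045, 0, 0.161, 0, 1], [-0.068, 0.008, 0.156, 0, 1], [-0.091, 0.0175, 0.151, 0, 1], [-0.107, 0.0205, 0.145, 0, 1], [-0.122, 0.0235, 0.139, 0, 1], [-0.137, 0.021, 0.134, 0, 1], [-0.151, 0.019, 0.129, 0, 1], [-0.158, 0.017, 0.126, 0, 1]]]'

```text
clock: 3.45
position: [0.5381, 0.1683, 0.2703]
ee_rot: [-0.0, 1.0, 0.009, -0.0]
contact_force: [-0.5, 0.3, -0.3]
width: 0.0003
gripper_force: 0.0
```

```bash
python3 - <<'E'
from h import *
cv2.imwrite('pics/s1.png',manip.get_image('scene')[250:400,240:530,::-1]); im=manip.get_image('top')[...,::-1]
a=cv2.resize(im[100:290,140:260],None,fx=3,fy=3); b=cv2.resize(cv2.imread('pics/s1.png'),None,fx=1.5,fy=1.5)
c=np.zeros((570,800,3),np.uint8); c[:a.shape[0],:a.shape[1]]=a; c[:b.shape[0],362:362+b.shape[1]]=b; cv2.imwrite('pics/c1.png',cv2.convertScaleAbs(c,alpha=1.5))
E
```

```text
(no output)
```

View pics/c1.png

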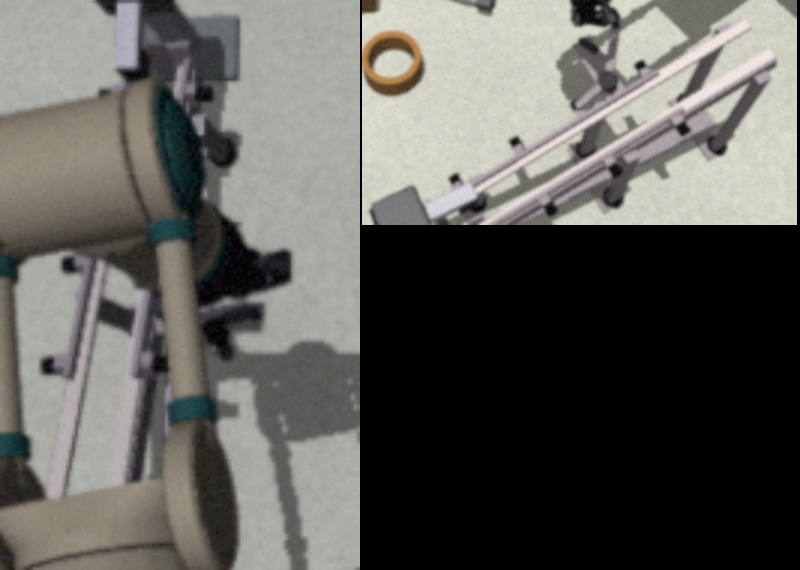

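The gate is open: the blade lies downhill along the -y rail and the knob sits uphill. Next I'll check the chute pose from above the bay.

Emit:
move_arm --deltas '[[[0.03, 0, -0.1, 0, 0.5], [0.03, 0, -0.19, 0, -1], [-0.15, -0.08, -0.19, 0, -1], [-0.29, -0.165, -0.19, 0, -1], [-0.29, -0.165, -0.19, 0, -1], [-0.29, -0.165, -0.19, 0, -1], [-0.29, -0.165, -0.19, 0, -1], [-0.29, -0.165, -0.19, 0, -1], [-0.29, -0.165, -0.19, 0, -1], [-0.29, -0.165, -0.19, 0, -1], [-0.29, -0.165, -0.19, 0, -1]]]'

```text
clock: 4.65
position: [0.3063, 0.2955, 0.4211]
ee_rot: [0.0, 1.0, 0.009, -0.0]
contact_force: [-0.7, 1.2, -0.2]
width: 0.0857
gripper_force: 0.0
```

```bash
python3 - <<'E'
from h import *
st=manip.get_state(); im=manip.get_image('wrist')[...,::-1].copy(); cv2.imwrite('pics/w2raw.png',im); json.dump({k:np.array(v).tolist() for k,v in st.items()},open('w2.json','w'))
im=cv2.convertScaleAbs(im,alpha=1.4)
P=W([S(s,y,0) for s in(0,.06,.12) for y in(.0355,.0185,-.0185,-.0355)]+[S(.205,-.052,.024),S(.205-.0515,-.113,.072)],C)
for u in wproj(P,st): cv2.circle(im,tuple(int(round(v)) for v in u),2,(0,0,255),1)
cv2.imwrite('pics/w2.png',im[:330]); print(st['position'],st['clock'])
E
```

```text
[0.30628036 0.29547818 0.42107074] 4.65
```

View pics/w2.png

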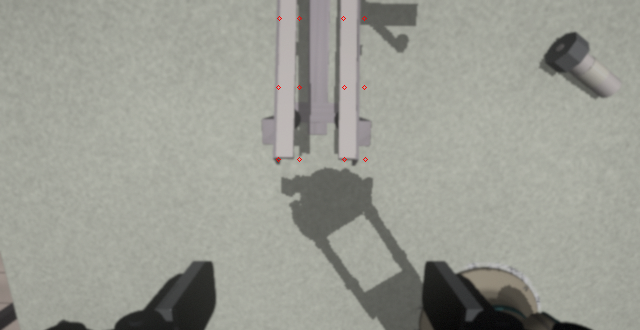

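```bash
python3 - <<'E'
from h import *
st={k:np.array(v) for k,v in json.load(open('w2.json')).items()}; im=cv2.imread('pics/w2raw.png').astype(float).mean(2)
for y in(10,40,70,95,140):
    l=cv2.GaussianBlur(im[y-3:y+4],(0,0),1).mean(0); print(y,l[262:375:2].astype(int))
print(im[148:172:2,282:292].mean(1).astype(int),im[148:172:2,345:353].mean(1).astype(int))
def f(q,d=0):
    return wproj(W([S(s,y,0) for s in(.0,.06,.12) for y in(.0355,.0185,-.0185,-.0355)],q),st)
print(f(C).round(1))
E
```

```text
10 [115 115 115 115 116 116 116 108 103 116 125 126 126 126 126 126 122 105
  84  68  65  65  64  69  91 106 108 107 107 108 108 107 107 110 113 115
 114  99  76  93 120 125 126 126 126 126 125 116  97  78  66  65  65  64
  63  63  63]
40 [118 119 119 117 114 114 112 105 109 124 128 128 128 128 128 127 119  99
  80  69  67  67  66  71  94 108 110 109 109 111 110 109 110 113 114 114
 109  86  75 102 124 127 127 127 127 127 125 111  97 107 113 115 116 115
 114 113 115]
70 [121 121 119 118 120 118 112 106 118 128 130 130 130 130 130 129 119 107
  91  73  70  69  68  72  94 108 108 108 110 111 109 108 110 114 118 117
 103  78  79 111 128 129 129 129 129 129 127 114 105 111 116 117 119 119
 118 119 120]
95 [120 120 121 121 121 119 112 111 124 130 130 131 130 130 130 127 114 111
  92  74  70  70  69  67  80 102 106 107 109 109 108 106 106 112 117 114
  89  72  82 114 129 130 130 130 130 130 126 111 105 113 116 116 117 116
 116 117 116]
140 [109 103 102 103 103 104 107 120 130 132 132 132 132 132 131 116  83  71
  70  70  70  69  69  77 104 119 120 117 116 116 118 120 121 120 118 113
  90  74  94 125 131 132 132 132 132 132 129 114 104 103 103 102 102 102
 106 116 116]
[132 132 132 132 120  88 117 118 117 118 119 119] [132 132 132 132 130  98  92 108 109 115 106  89]
[[277.8 159.1]
 [298.7 159.1]
 [344.2 159. ]
 [365.1 159. ]
 [278.4  87.3]
 [299.   87.3]
 [343.8  87.3]
 [364.3  87.3]
 [279.   18.1]
 [299.3  18. ]
 [343.3  18. ]
 [363.5  18.1]]
```

```bash
cat >> h.py <<'E'
def tubes(im=None,v=0):
    im=(manip.get_image('top') if im is None else im).astype(int); r,g,b=im[...,0],im[...,1],im[...,2]
    roi=np.zeros(r.shape,bool); roi[150:275,285:460]=1
    body=roi&(r-g>=3)&(r-g<25)&(b-g>0)&(r>85); cap=roi&(im.max(2)<88)&(im.max(2)-im.min(2)<16)
    B=[];K=[]
    for m,L in((body,B),(cap,K)):
        m=cv2.morphologyEx(m.astype(np.uint8),cv2.MORPH_OPEN,np.ones((2,2),np.uint8))
        n,_,s,c=cv2.connectedComponentsWithStats(m)
        L+=[(c[i]-.5*0,s[i,4]) for i in range(1,n) if s[i,4]>35]
    if v: print('body',[(x.round(1).tolist(),int(a)) for x,a in B],'cap',[(x.round(1).tolist(),int(a)) for x,a in K])
    out=[]
    for x,a in B:
        w=ray('top',[x],.02)[0]; ks=[ray('top',[k],.024)[0] for k,_ in K]
        if not ks: continue
        k=min(ks,key=lambda k:np.linalg.norm(k-w)); 
        if np.linalg.norm(k-w)<.09:
            h=np.arctan2(k[1]-w[1],k[0]-w[0]); out.append((w[0]+.006*np.cos(h),w[1]+.006*np.sin(h),h))
    return out
E
echo '[0.333,0.2984,0.0]' > chute.json
python3 - <<'E'
from h import *
a=cv2.imread('pics/top0.png')[...,::-1]
print(a[200,345],a[178,381],a[200,373],a[240,370]); 
for t in tubes(a,1): print(np.round(t,3))
print('now'); t=tubes(None,1)
for x in t: print(np.round(x,3))
E
```

```text
[110 111 107] [119 113 116] [64 65 68] [121 121 118]
body [([327.5, 180.9], 45), ([382.5, 179.9], 41), ([427.2, 224.1], 38), ([437.8, 237.3], 46), ([332.0, 247.6], 55), ([368.0, 248.6], 52)] cap [([296.2, 154.7], 66), ([351.6, 152.7], 47), ([430.4, 167.4], 60), ([314.6, 197.4], 248), ([374.5, 203.8], 196), ([422.6, 223.8], 281), ([373.0, 225.1], 171), ([310.0, 236.7], 179)]
[ 0.617 -0.113  2.474]
[ 0.616 -0.293  2.778]
[ 0.476 -0.426  1.509]
[ 0.437 -0.459  0.824]
[ 0.41  -0.121  1.097]
[ 0.408 -0.241 -0.24 ]
now
body [([327.3, 180.9], 54), ([382.2, 179.7], 41), ([438.2, 237.3], 36), ([332.1, 247.1], 57), ([367.6, 248.8], 44)] cap [([296.5, 154.8], 65), ([352.4, 152.5], 51), ([430.3, 167.4], 63), ([314.5, 197.5], 245), ([374.6, 203.8], 195), ([422.7, 223.8], 280), ([373.0, 225.2], 171), ([310.5, 237.0], 185)]
[ 0.617 -0.112  2.48 ]
[ 0.617 -0.292  2.789]
[ 0.437 -0.46   0.836]
[ 0.412 -0.121  1.115]
[ 0.407 -0.239 -0.259]
```

```bash
python3 - <<'E'
s=open('h.py').read()
a=s.index("    body=roi&"); b=s.index("cap=roi&")
s=s[:a]+"""    g8=cv2.GaussianBlur(im.mean(2).astype(np.float32),(0,0),.8); med=cv2.medianBlur(im.mean(2).astype(np.uint8),61)
    body=roi&(g8>med+4)&(r-g<25); """+s[b:]
s=s.replace("h=np.arctan2(k[1]-w[1],k[0]-w[0]); out.append((w[0]+.006*np.cos(h),w[1]+.006*np.sin(h),h))","h=np.arctan2(k[1]-w[1],k[0]-w[0]); out.append((k[0]-.048*np.cos(h),k[1]-.048*np.sin(h),h,np.linalg.norm(k-w)))")
open('h.py','w').write(s)
E
python3 - <<'E'
from h import *
t=tubes(cv2.imread('pics/top0.png')[...,::-1],1)
for x in t: print(np.round(x,3))
E
```

```text
body [([380.3, 186.3], 84), ([322.3, 185.8], 87), ([433.4, 230.8], 81), ([370.6, 240.1], 90), ([324.5, 242.9], 83)] cap [([296.2, 154.7], 66), ([351.6, 152.7], 47), ([430.4, 167.4], 60), ([314.6, 197.4], 248), ([374.5, 203.8], 196), ([422.6, 223.8], 281), ([373.0, 225.1], 171), ([310.0, 236.7], 179)]
[ 0.588 -0.282  2.777  0.062]
[ 0.608 -0.101  2.553  0.046]
[ 0.45  -0.456  0.989  0.041]
[ 0.428 -0.248 -0.185  0.048]
[ 0.423 -0.101  1.152  0.05 ]
```

```bash
python3 - <<'E'
s=open('h.py').read()
s=s.replace("n,_,s,c=","n,lb,s,c=").replace("L+=[(c[i]-.5*0,s[i,4])","L+=[(c[i],s[i,4],np.argwhere(lb==i)[:,::-1])").replace("for x,a in B]","for x,a,_ in B]").replace("for x,a in K]","for x,a,_ in K]").replace("for x,a in B:","for x,a,px in B:").replace("for k,_ in K]","for k,*_ in K]")
s=s.replace("h=np.arctan2(k[1]-w[1],k[0]-w[0]); out.append((k[0]-.048*np.cos(h),k[1]-.048*np.sin(h),h,np.linalg.norm(k-w)))",
"""P=ray('top',px,.03)[:,:2]; d=cv2.fitLine(P.astype(np.float32),cv2.DIST_L2,0,.001,.001).ravel()[:2]; d=d*np.sign(d@(k-w)[:2])
            out.append((*(w[:2]+.006*d),np.arctan2(d[1],d[0]),np.ptp(P@d)))""")
s+='''
def plan():
    st=manip.get_state(); R=Rt(st); h0=np.arctan2(R[1,0],R[0,0]); print('clock',st['clock'],'pos',st['position'].round(3),'head',h0.round(3),'j6',st['qpos'][5].round(2))
    for x,y,h,l in tubes():
        d=R.T@(np.array([x,y,.20])-st['position'])/.8; o=[]
        for k in(-1,0,1):
            H=h+k*np.pi; j6=np.arctan2(y,x)+np.pi/2-H
            if abs(j6)<2.6: o.append(f'head{H:.2f} j6 {j6:.2f} twist {-(H-h0)/np.radians(120):.3f}')
        print(np.round([x,y,h,l],3),'d',d.round(3),o)
'''
open('h.py','w').write(s)
E
python3 -c "
from h import *
plan()"
```

```text
clock 4.75 pos [0.306 0.295 0.421] head 0.017 j6 2.16
[ 0.602 -0.095  2.339  0.073] d [0.361 0.494 0.276] ['head-0.80 j6 2.22 twist 0.391', 'head2.34 j6 -0.92 twist -1.109']
[ 0.595 -0.285  2.79   0.071] d [0.348 0.731 0.277] ['head-0.35 j6 1.48 twist 0.176', 'head2.79 j6 -1.67 twist -1.324']
[ 0.458 -0.448  0.647  0.073] d [0.174 0.931 0.277] ['head0.65 j6 0.15 twist -0.301']
[ 0.434 -0.25  -0.293  0.069] d [0.148 0.683 0.277] ['head-0.29 j6 1.34 twist 0.148', 'head2.85 j6 -1.80 twist -1.352']
[ 0.426 -0.097  1.035  0.07 ] d [0.142 0.492 0.277] ['head1.04 j6 0.31 twist -0.486']
```

Emit:
move_arm --deltas '[[[0.03, 0.1, 0, 0, -1], [0.142, 0.492, 0.38, -0.486, -1], [0.142, 0.492, 0.38, -0.486, -1], [0.142, 0.492, 0.38, -0.486, -1], [0.142, 0.492, 0.38, -0.486, -1], [0.142, 0.492, 0.38, -0.486, -1], [0.142, 0.492, 0.38, -0.486, -1], [0.142, 0.492, 0.38, -0.486, -1], [0.142, 0.492, 0.38, -0.486, -1], [0.142, 0.492, 0.38, -0.486, -1], [0.142, 0.492, 0.38, -0.486, -1], [0.142, 0.492, 0.38, -0.486, -1]]]'

```text
clock: 6.0
position: [0.4256, -0.0995, 0.1143]
ee_rot: [-0.001, 0.87, 0.493, -0.002]
contact_force: [-1.1, 0.2, -0.1]
width: 0.0857
gripper_force: 0.0
```

```bash
python3 - <<'E'
from h import *
go([.426,-.097,.011],1.035)
E
```

```text
j6 est 0.14855320956408113 alt -2.9930394440257118
pos [ 0.4256 -0.0995  0.1143] head 1.031 -> d [ 0.0032 -0.0006  0.1292] twist -0.0017 rows>= 3 1
```

Emit:
move_arm --deltas '[[[0.003, 0, 0.06, 0, -1], [0.003, 0, 0.11, 0, -1], [0.003, 0, 0.129, 0, -1], [0.003, 0, 0.129, 0, -0.5], [0.003, 0, 0.129, 0, 1], [0.003, 0, 0.129, 0, 1], [0.003, 0, 0.129, 0, 1], [0.003, 0, 0.129, 0, 1], [0.003, 0, 0.129, 0, 1], [0.003, 0, 0.129, 0, 1], [0.003, 0, 0.08, 0, 1], [0.003, 0, 0.0, 0, 1]]]' --squeeze 70

```text
clock: 7.2
position: [0.4256, -0.0931, 0.1036]
ee_rot: [-0.002, 0.869, 0.495, -0.002]
contact_force: [1.6, -0.9, -1.2]
width: 0.0298
gripper_force: 69.6
```

```bash
python3 - <<'E'
from h import *
b=W(S(.065,0,0),C)[0]; print(b); go([b[0],b[1],.36],0)
E
```

```text
[0.39408002 0.2984     0.24876869]
j6 est 1.1956459364710497 alt -1.9459467171187435
pos [ 0.4256 -0.0931  0.1036] head 1.036 -> d [ 0.4008 -0.2848 -0.3194] twist 0.4949 rows>= 10 7
```

Emit:
move_arm --deltas '[[[0, 0, -0.06, 0.05, 1], [0, 0, -0.12, 0.1, 1], [0.1, -0.071, -0.2, 0.2, 1], [0.4, -0.285, -0.319, 0.495, 1], [0.4, -0.285, -0.319, 0.495, 1], [0.4, -0.285, -0.319, 0.495, 1], [0.4, -0.285, -0.319, 0.495, 1], [0.4, -0.285, -0.319, 0.495, 1], [0.4, -0.285, -0.319, 0.495, 1], [0.4, -0.285, -0.319, 0.495, 1], [0.4, -0.285, -0.319, 0.495, 1], [0.4, -0.285, -0.319, 0.495, 1]]]'

```text
clock: 8.4
position: [0.3934, 0.3019, 0.3611]
ee_rot: [-0.002, 1.0, 0.002, 0.001]
contact_force: [0.2, -1.3, -1.0]
width: 0.0297
gripper_force: 69.8
```

```bash
python3 - <<'E'
from h import *
b=W(S(.065,0,0),C)[0]; go([b[0],b[1],.265],0); st=manip.get_state(); print(st['width'],st['qpos'].round(2))
im=cv2.convertScaleAbs(manip.get_image('wrist')[...,::-1],alpha=1.4)
P=W([S(s,y,0) for s in(.1,.16,.22) for y in(.0185,-.0185)]+[b],C)
for u in wproj(P,st): cv2.circle(im,tuple(int(round(v)) for v in u),2,(0,0,255),1)
cv2.imwrite('pics/w3.png',im)
E
```

```text
j6 est 2.083375776250805 alt -1.058216877338988
pos [0.3934 0.3019 0.3611] head 0.004 -> d [0.0005 0.0049 0.1201] twist 0.0019 rows>= 2 1
0.029727618629877307 [0.51 0.11 1.43 0.   1.6  2.08]
```

View pics/w3.png

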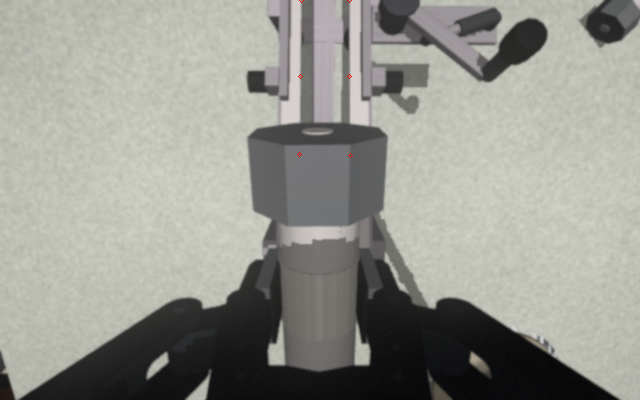

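The circles land on the rail inner edges (x≈300 and 349), the tube is centred at x≈318, and the gate is open at upper right. I'll lower it.

Emit:
move_arm --deltas '[[[0, 0.005, 0.03, 0.002, 1], [0, 0.005, 0.06, 0.002, 1], [0, 0.005, 0.09, 0.002, 1], [0, 0.005, 0.105, 0.002, 1], [0, 0.005, 0.105, 0.002, 1], [0, 0.005, 0.105, 0.002, 1]]]'

```text
clock: 9.05
position: [0.3945, 0.2933, 0.2756]
ee_rot: [0.0, 1.0, -0.002, 0.0]
contact_force: [0.9, 0.1, -0.2]
width: 0.0297
gripper_force: 69.8
```

```bash
python3 - <<'E'
from h import *
b=W(S(.065,0,0),C)[0]; go([b[0],b[1],.265],0)
E
```

```text
j6 est 2.0692239901555234 alt -1.0723686634342697
pos [0.3945 0.2933 0.2756] head -0.005 -> d [-0.0005 -0.0063  0.0133] twist -0.0022 rows>= 1 1
```

Emit:
move_arm --deltas '[[[0, -0.006, 0.0, -0.003, 1], [0, -0.006, 0.007, -0.003, 1], [0, -0.006, 0.012, -0.003, 1], [0, -0.006, 0.012, -0.003, 1], [0, -0.006, 0.012, -0.003, 1]]]'

```text
clock: 9.55
position: [0.3941, 0.2984, 0.2651]
ee_rot: [0.0, 1.0, 0.001, -0.0]
contact_force: [-0.3, -0.2, -0.7]
width: 0.0301
gripper_force: 69.8
```

```bash
python3 - <<'E'
from h import *
b=W(S(.065,0,0),C)[0]; go([b[0],b[1],.265],0)
E
```

```text
j6 est 2.0781871495971025 alt -1.0634055039926906
pos [0.3941 0.2984 0.2651] head 0.002 -> d [-0.0001  0.      0.0001] twist 0.0009 rows>= 1 1
```

Settled exactly and with no contact. Release, rise, then look.

Emit:
move_arm --deltas '[[[0, 0, 0, 0, 0.2], [0, 0, 0, 0, -1], [0, 0, 0, 0, -1], [0, 0, 0, 0, -1], [0, 0, 0, 0, -1], [0, 0, -0.05, 0, -1], [0, 0, -0.11, 0, -1], [-0.05, 0, -0.17, 0, -1], [-0.11, 0, -0.195, 0, -1], [-0.11, 0, -0.195, 0, -1], [-0.11, 0, -0.195, 0, -1]]]'

```text
clock: 10.65
position: [0.3052, 0.2985, 0.4229]
ee_rot: [-0.001, 1.0, 0.002, 0.002]
contact_force: [0.4, -0.1, -0.4]
width: 0.0855
gripper_force: 0.0
```

```bash
python3 - <<'E'
from h import *
im=cv2.convertScaleAbs(manip.get_image('wrist')[...,::-1],alpha=1.4)
cv2.imwrite('pics/w4.png',im[:330])
plan()
E
```

```text
clock 10.7 pos [0.306 0.298 0.421] head 0.003 j6 2.18
[ 0.602 -0.096  2.346  0.073] d [0.368 0.494 0.277] ['head-0.80 j6 2.21 twist 0.381', 'head2.35 j6 -0.93 twist -1.119']
[ 0.595 -0.285  2.784  0.071] d [0.359 0.73  0.277] ['head-0.36 j6 1.48 twist 0.172', 'head2.78 j6 -1.66 twist -1.328']
[ 0.459 -0.447  0.645  0.071] d [0.188 0.932 0.277] ['head0.64 j6 0.15 twist -0.307']
[ 0.433 -0.249 -0.301  0.072] d [0.156 0.685 0.277] ['head-0.30 j6 1.35 twist 0.145', 'head2.84 j6 -1.79 twist -1.355']
```

View pics/w4.png

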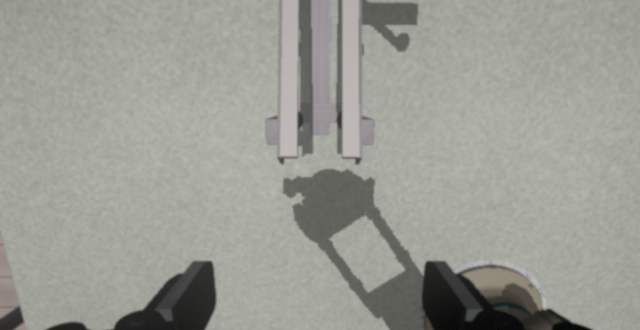

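The bay is empty, so tube 1 has slid on. Next is the tube at (0.433,-0.249).

Emit:
move_arm --deltas '[[[0.02, 0.07, 0, 0, -1], [0.156, 0.685, 0.38, 0.145, -1], [0.156, 0.685, 0.38, 0.145, -1], [0.156, 0.685, 0.38, 0.145, -1], [0.156, 0.685, 0.38, 0.145, -1], [0.156, 0.685, 0.38, 0.145, -1], [0.156, 0.685, 0.38, 0.145, -1], [0.156, 0.685, 0.38, 0.145, -1], [0.156, 0.685, 0.38, 0.145, -1], [0.156, 0.685, 0.38, 0.145, -1], [0.156, 0.685, 0.38, 0.145, -1], [0.156, 0.685, 0.38, 0.145, -1]]]'

```text
clock: 11.95
position: [0.4227, -0.2138, 0.1374]
ee_rot: [-0.001, 0.989, -0.151, -0.001]
contact_force: [0.9, 0.5, 0.1]
width: 0.0851
gripper_force: 0.0
```

```bash
python3 - <<'E'
from h import *
manip.get_image('scene')
plan(); go([.433,-.249,.011],-.30)
im=manip.get_image('scene')[250:400,240:530,::-1]; cv2.imwrite('pics/s2.png',cv2.convertScaleAbs(cv2.resize(im,None,fx=2,fy=2),alpha=1.5))
E
```

```text
clock 12.0 pos [ 0.424 -0.22   0.134] head -0.305 j6 1.26
[ 0.602 -0.095  2.344  0.073] d [ 0.165 -0.215 -0.084] ['head-0.80 j6 2.21 twist 0.235', 'head2.34 j6 -0.93 twist -1.265']
[ 0.46  -0.312  1.021  0.119] d [ 0.078  0.097 -0.083] ['head1.02 j6 -0.05 twist -0.633']
[ 0.416 -0.193 -0.616  0.045] d [-0.02  -0.028 -0.083] ['head-0.62 j6 1.75 twist 0.149', 'head2.53 j6 -1.39 twist -1.351']
[ 0.359 -0.306 -0.061  0.071] d [-0.045  0.128 -0.082] ['head-0.06 j6 0.92 twist -0.117', 'head3.08 j6 -2.22 twist -1.617']
j6 est 1.2545269068011302 alt -1.887065746788663
pos [ 0.4227 -0.216   0.1353] head -0.307 -> d [0.0258 0.0355 0.1552] twist -0.0034 rows>= 3 1
```

View pics/s2.png

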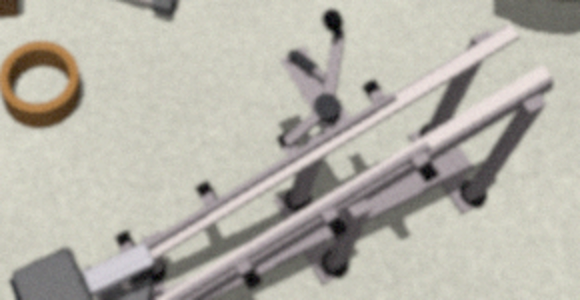

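Emit:
move_arm --deltas '[[[0.01, 0.02, 0.01, 0, -1], [0.01, 0.02, 0.01, 0, -1], [0.01, 0.02, 0.01, 0, -1], [0.01, 0.02, 0.01, 0, -1]]]'

```text
clock: 12.5
position: [0.4263, -0.2281, 0.133]
ee_rot: [0.0, 0.989, -0.15, 0.0]
contact_force: [0.3, -0.2, 0.0]
width: 0.0856
gripper_force: 0.0
```

```bash
cat >> h.py <<'E'
def slot():
    "gray change along slot at cap height since start, top view"
    a=cv2.imread('pics/top0.png').astype(float).mean(2); b=manip.get_image('top').astype(float).mean(2)
    ss=np.arange(.02,.5,.02); u=proj('top',W([S(s,0,.012) for s in ss],C)); f=lambda m:np.array([cv2.getRectSubPix(m.astype(np.float32),(5,5),(float(p[0]),float(p[1]))).mean() for p in u])
    print('slot',list(zip((ss*1000).astype(int).tolist(),f(a).astype(int).tolist(),f(b).astype(int).tolist())))
E
python3 - <<'E'
from h import *
slot(); go([.433,-.249,.011],-.30)
E
```

```text
slot [(20, 30, 32), (40, 110, 112), (60, 109, 111), (80, 108, 110), (100, 107, 109), (120, 107, 109), (139, 105, 108), (160, 106, 109), (180, 102, 104), (199, 39, 25), (220, 97, 103), (240, 107, 109), (260, 106, 108), (280, 106, 108), (300, 107, 109), (320, 107, 109), (340, 106, 108), (360, 82, 84), (380, 26, 26), (400, 57, 58), (420, 106, 109), (440, 108, 74), (460, 86, 28), (480, 35, 42)]
j6 est 1.235385132703689 alt -1.906207520886104
pos [ 0.4264 -0.2281  0.1331] head -0.301 -> d [0.0155 0.0224 0.1526] twist -0.0004 rows>= 3 1
```

The slot darkened at s≈440–460 mm, so tube 1 hangs at the stop. I'll grasp the second tube.

Emit:
move_arm --deltas '[[[0.0155, 0.0225, 0.03, 0, -1], [0.0155, 0.0225, 0.09, 0, -1], [0.0155, 0.0225, 0.14, 0, -1], [0.0155, 0.0225, 0.153, 0, -1], [0.0155, 0.0225, 0.153, 0, 1], [0.0155, 0.0225, 0.153, 0, 1], [0.0155, 0.0225, 0.153, 0, 1], [0.0155, 0.0225, 0.153, 0, 1], [0.0155, 0.0225, 0.153, 0, 1], [0.0155, 0.0225, 0.153, 0, 1], [0.0155, 0.0225, 0.1, 0, 1], [0.0155, 0.0225, 0.04, 0, 1]]]'

```text
clock: 13.75
position: [0.4317, -0.249, 0.101]
ee_rot: [-0.001, 0.989, -0.15, -0.001]
contact_force: [1.6, -0.7, -1.0]
width: 0.03
gripper_force: 67.7
```

```bash
python3 - <<'E'
from h import *
b=W(S(.065,0,0),C)[0]; go([b[0],b[1],.34],0)
E
```

```text
j6 est 0.9081552887952535 alt -2.23343736479454
pos [ 0.4317 -0.249   0.101 ] head -0.302 -> d [-0.2493 -0.6396 -0.2973] twist -0.1441 rows>= 12 3
```

Emit:
move_arm --deltas '[[[0, 0, -0.06, 0, 1], [-0.03, -0.077, -0.12, -0.02, 1], [-0.249, -0.64, -0.297, -0.144, 1], [-0.249, -0.64, -0.297, -0.144, 1], [-0.249, -0.64, -0.297, -0.144, 1], [-0.249, -0.64, -0.297, -0.144, 1], [-0.249, -0.64, -0.297, -0.144, 1], [-0.249, -0.64, -0.297, -0.144, 1], [-0.249, -0.64, -0.297, -0.144, 1], [-0.249, -0.64, -0.297, -0.144, 1], [-0.249, -0.64, -0.297, -0.144, 1], [-0.249, -0.64, -0.297, -0.144, 1]]]'

```text
clock: 14.95
position: [0.3961, 0.2681, 0.3298]
ee_rot: [-0.0, 1.0, 0.0, 0.001]
contact_force: [1.4, -0.9, -1.2]
width: 0.0308
gripper_force: 49.9
```

Emit:
move_arm --deltas '[[[0, -0.06, -0.02, 0, 1], [0, -0.06, -0.02, 0, 1], [0, -0.06, -0.02, 0, 1], [0, -0.06, -0.02, 0, 1], [0, -0.06, -0.02, 0, 1]]]'

```text
clock: 15.45
position: [0.3969, 0.3129, 0.3439]
ee_rot: [0.0, 1.0, -0.001, -0.0]
contact_force: [0.2, -0.4, -0.4]
width: 0.0299
gripper_force: 67.9
```

```bash
python3 - <<'E'
from h import *
b=W(S(.065,0,0),C)[0]; go([b[0],b[1],.265],0); print(manip.get_state()['width'])
E
```

```text
j6 est 2.10109663458724 alt -1.040496019002553
pos [0.3969 0.3129 0.3439] head -0.002 -> d [-0.0034  0.0181  0.0986] twist -0.001 rows>= 2 1
0.029935632312566796
```

Grip dipped briefly during transit. I'll move into line and check how the tube sits.

Emit:
move_arm --deltas '[[[-0.0035, 0.018, 0.03, 0, 1], [-0.0035, 0.018, 0.05, 0, 1], [-0.0035, 0.018, 0.05, 0, 1], [-0.0035, 0.018, 0.05, 0, 1]]]'

```text
clock: 15.85
position: [0.3945, 0.2992, 0.3042]
ee_rot: [0.0, 1.0, -0.001, -0.0]
contact_force: [0.4, -0.3, -0.6]
width: 0.0304
gripper_force: 68.1
```

```bash
python3 - <<'E'
from h import *
b=W(S(.065,0,0),C)[0]; go([b[0],b[1],.265],0)
im=manip.get_image('wrist')[...,::-1]; cv2.imwrite('pics/w5.png',cv2.convertScaleAbs(im,alpha=1.4))
E
```

```text
j6 est 2.079070216906096 alt -1.0625224366836972
pos [0.3945 0.2992 0.3042] head -0.002 -> d [-0.0005  0.001   0.0491] twist -0.0009 rows>= 1 1
```

View pics/w5.png

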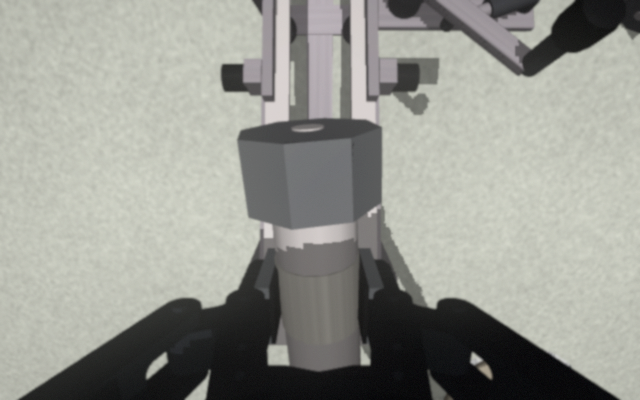

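The cap centre is at x≈310 against 318 for the earlier tube, so this tube is yawed about 3° in the grip. I'll twist to correct it and lower.

Emit:
move_arm --deltas '[[[0, 0.001, 0.0, 0.0265, 1], [0, 0.001, 0.02, 0.0265, 1], [0, 0.001, 0.04, 0.0265, 1], [0, 0.001, 0.049, 0.0265, 1], [0, 0.001, 0.049, 0.0265, 1], [0, 0.001, 0.049, 0.0265, 1], [0, 0.001, 0.049, 0.0265, 1]]]'

```text
clock: 16.6
position: [0.3949, 0.2995, 0.2658]
ee_rot: [-0.0, 1.0, -0.028, 0.001]
contact_force: [-0.1, -1.2, -0.7]
width: 0.0304
gripper_force: 68.2
```

```bash
python3 - <<'E'
from h import *
b=W(S(.065,0,0),C)[0]; go([b[0],b[1],.265],-.058)
E
```

```text
j6 est 2.1373629881568874 alt -1.0042296654329057
pos [0.3949 0.2995 0.2658] head -0.056 -> d [-0.0009  0.0015  0.001 ] twist 0.0011 rows>= 1 1
```

Emit:
move_arm --deltas '[[[0, 0.0013, 0, 0, 1], [0, 0.0013, 0, 0, 0.2], [0, 0.0013, 0, 0, -1], [0, 0.0013, 0, 0, -1], [0, 0.0013, 0, 0, -1], [0, 0.0013, 0, 0, -1], [0, 0, -0.05, 0, -1], [0, 0, -0.11, -0.028, -1], [-0.05, 0, -0.17, -0.028, -1], [-0.11, 0, -0.195, -0.028, -1], [-0.11, 0, -0.195, -0.028, -1], [-0.11, 0, -0.195, -0.028, -1]]]'

```text
clock: 17.8
position: [0.3053, 0.3043, 0.4225]
ee_rot: [-0.001, 1.0, 0.003, 0.002]
contact_force: [0.4, 0.2, -0.2]
width: 0.0854
gripper_force: 0.0
```

```bash
cat >> h.py <<'E'
def bay():
    "wrist gray along slot from above the bay"
    st=manip.get_state(); im=manip.get_image('wrist').astype(np.float32).mean(2)
    for y in(-.01,0,.01):
        u=wproj(W([S(s,y,0) for s in np.arange(.0,.13,.015)],C),st); print('bay',y,[int(cv2.getRectSubPix(im,(5,5),(float(a),float(b))).mean()) for a,b in u])
E
python3 - <<'E'
from h import *
bay(); slot(); plan()
E
```

```text
bay -0.01 [117, 111, 87, 95, 99, 110, 108, 110, 113]
bay 0 [117, 116, 107, 109, 109, 110, 111, 109, 108]
bay 0.01 [117, 78, 71, 72, 75, 83, 84, 84, 83]
slot [(20, 30, 32), (40, 110, 110), (60, 109, 109), (80, 108, 108), (100, 107, 107), (120, 107, 108), (139, 105, 106), (160, 106, 107), (180, 102, 102), (199, 39, 24), (220, 97, 101), (240, 107, 107), (260, 106, 106), (280, 106, 106), (300, 107, 107), (320, 107, 107), (340, 106, 107), (360, 82, 82), (380, 26, 28), (400, 57, 28), (420, 106, 60), (440, 108, 65), (460, 86, 33), (480, 35, 41)]
clock 17.9 pos [0.307 0.304 0.42 ] head 0.003 j6 2.19
[ 0.596 -0.285  2.777  0.071] d [0.359 0.737 0.276] ['head-0.36 j6 1.49 twist 0.175', 'head2.78 j6 -1.65 twist -1.325']
[ 0.602 -0.095  2.343  0.073] d [0.367 0.5   0.275] ['head-0.80 j6 2.21 twist 0.383', 'head2.34 j6 -0.93 twist -1.117']
[ 0.458 -0.448  0.658  0.073] d [0.186 0.94  0.276] ['head0.66 j6 0.14 twist -0.313']
```

Two tubes are now in the row. Next is the tube at (0.458,-0.448), approached with the fingers a bit narrower because the screwdriver is close.

Emit:
move_arm --deltas '[[[0.02, 0.07, 0, 0, -1], [0.186, 0.94, 0.35, -0.313, -1], [0.186, 0.94, 0.35, -0.313, -1], [0.186, 0.94, 0.35, -0.313, -1], [0.186, 0.94, 0.35, -0.313, -1], [0.186, 0.94, 0.35, -0.313, -1], [0.186, 0.94, 0.35, -0.313, -1], [0.186, 0.94, 0.35, -0.313, -1], [0.186, 0.94, 0.35, -0.313, -1], [0.186, 0.94, 0.35, -0.313, -1], [0.186, 0.94, 0.35, -0.313, -1], [0.186, 0.94, 0.35, -0.313, -1]]]'

```text
clock: 19.15
position: [0.4102, -0.2052, 0.2359]
ee_rot: [-0.001, 0.947, 0.322, -0.001]
contact_force: [0.6, -0.4, 0.3]
width: 0.0854
gripper_force: 0.0
```

```bash
python3 - <<'E'
from h import *
go([.458,-.448,.12],.658)
E
```

```text
j6 est 0.2973123508379724 alt -2.844280302751821
pos [ 0.4102 -0.2052  0.2359] head 0.656 -> d [-0.1378  0.2773  0.1443] twist -0.0008 rows>= 6 1
```

Emit:
move_arm --deltas '[[[-0.135, 0.265, 0.14, 0, -0.5], [-0.135, 0.265, 0.14, 0, -0.5], [-0.135, 0.265, 0.14, 0, -0.5], [-0.135, 0.265, 0.14, 0, -0.5], [-0.135, 0.265, 0.14, 0, -0.5], [-0.135, 0.265, 0.14, 0, -0.5], [-0.135, 0.265, 0.14, 0, -0.5], [-0.135, 0.265, 0.14, 0, -0.5], [-0.135, 0.265, 0.14, 0, -0.5], [-0.135, 0.265, 0.14, 0, -0.5]]]'

```text
clock: 20.15
position: [0.4552, -0.4348, 0.1276]
ee_rot: [0.001, 0.946, 0.324, 0.0]
contact_force: [-0.4, -0.0, 0.2]
width: 0.0642
gripper_force: 0.0
```

```bash
python3 - <<'E'
from h import *
go([.458,-.448,.011],.658); print(manip.get_state()['width'])
E
```

```text
j6 est 0.03969947629575464 alt -3.1018931772940386
pos [ 0.4552 -0.4348  0.1276] head 0.66 -> d [-0.0074  0.015   0.1458] twist 0.0008 rows>= 3 1
0.06420382273387466
```

Emit:
move_arm --deltas '[[[-0.0075, 0.015, 0.03, 0, -0.5], [-0.0075, 0.015, 0.09, 0, -0.5], [-0.0075, 0.015, 0.135, 0, -0.5], [-0.0075, 0.015, 0.146, 0, -0.5], [-0.0075, 0.015, 0.146, 0, 1], [-0.0075, 0.015, 0.146, 0, 1], [-0.0075, 0.015, 0.146, 0, 1], [-0.0075, 0.015, 0.146, 0, 1], [-0.0075, 0.015, 0.146, 0, 1], [-0.0075, 0.015, 0.11, 0, 1], [-0.0075, 0.015, 0.05, 0, 1], [-0.0075, 0.015, -0.01, 0, 1]]]'

```text
clock: 21.35
position: [0.457, -0.4487, 0.1355]
ee_rot: [-0.001, 0.946, 0.323, -0.0]
contact_force: [1.1, -0.9, -1.1]
width: 0.0304
gripper_force: 66.5
```

```bash
python3 - <<'E'
from h import *
b=W(S(.065,0,0),C)[0]; go([b[0],b[1],.34],0)
E
```

```text
j6 est 0.6862770271799271 alt -2.455315626409866
pos [ 0.457  -0.4487  0.1355] head 0.658 -> d [ 0.5091 -0.7872 -0.2544] twist 0.3144 rows>= 16 5
```

Emit:
move_arm --deltas '[[[0.02, -0.03, -0.06, 0.02, 1], [0.509, -0.787, -0.29, 0.314, 1], [0.509, -0.787, -0.29, 0.314, 1], [0.509, -0.787, -0.29, 0.314, 1], [0.509, -0.787, -0.29, 0.314, 1], [0.509, -0.787, -0.29, 0.314, 1], [0.509, -0.787, -0.29, 0.314, 1], [0.509, -0.787, -0.29, 0.314, 1], [0.509, -0.787, -0.29, 0.314, 1], [0.509, -0.787, -0.29, 0.314, 1], [0.509, -0.787, -0.29, 0.314, 1], [0.509, -0.787, -0.29, 0.314, 1]]]'

```text
clock: 22.55
position: [0.4098, 0.1083, 0.3175]
ee_rot: [0.0, 1.0, 0.0, 0.001]
contact_force: [1.0, -0.1, -0.1]
width: 0.0305
gripper_force: 66.7
```

```bash
python3 - <<'E'
from h import *
b=W(S(.065,0,0),C)[0]; go([b[0],b[1],.34],0)
E
```

```text
j6 est 1.6650695304446832 alt -1.47652312314511
pos [0.4098 0.1083 0.3175] head 0.001 -> d [-0.0194 -0.2376 -0.0282] twist 0.0002 rows>= 4 1
```

Emit:
move_arm --deltas '[[[-0.018, -0.215, -0.028, 0, 1], [-0.018, -0.215, -0.028, 0, 1], [-0.018, -0.215, -0.028, 0, 1], [-0.018, -0.215, -0.028, 0, 1], [-0.018, -0.215, -0.028, 0, 1], [-0.018, -0.215, -0.028, 0, 1], [-0.018, -0.215, -0.028, 0, 1], [-0.018, -0.215, 0.01, 0, 1], [-0.018, -0.215, 0.01, 0, 1], [-0.018, -0.215, 0.01, 0, 1]]]'

```text
clock: 23.55
position: [0.3961, 0.2774, 0.3083]
ee_rot: [0.0, 1.0, -0.0, -0.0]
contact_force: [-0.2, -1.0, -0.8]
width: 0.0306
gripper_force: 66.7
```

```bash
cat >> h.py <<'E'
def held():
    "centre of cap (dark, rows 150-210) and of bright body rows in wrist view"
    im=manip.get_image('wrist').astype(int); g=cv2.GaussianBlur(im.mean(2).astype(np.float32),(0,0),1.5)
    for y in(160,180,200,232,240,290,310,330):
        d=np.diff(g[y-2:y+3].mean(0)); L=215+np.argsort(-abs(d[215:425]))[:8]; print(y,sorted(L.tolist()))
E
python3 - <<'E'
from h import *
b=W(S(.065,0,0),C)[0]; go([b[0],b[1],.304],0)
print(manip.get_state()['width'])
r=cv2.imread('pics/w5.png'); im=manip.get_image('wrist')[...,::-1]; cv2.imwrite('pics/w6.png',cv2.convertScaleAbs(im,alpha=1.4))
E
```

```text
j6 est 2.038066024222821 alt -1.1035266293669723
pos [0.3961 0.2774 0.3083] head -0.001 -> d [-0.0025 -0.0262  0.0054] twist -0.0005 rows>= 1 1
0.030630651454554875
```

View pics/w6.png

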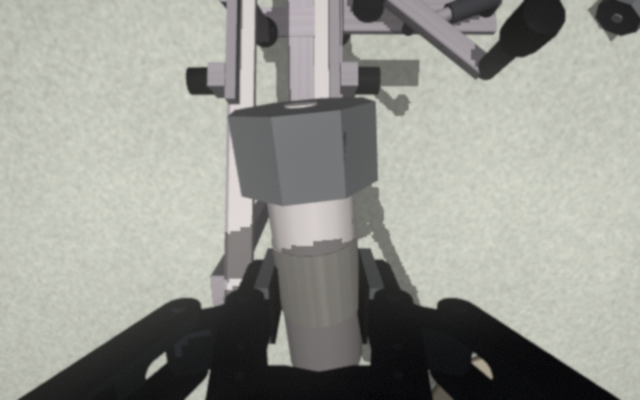

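Cap centre at x≈303 and foot at x≈325 mean the tube is yawed about 5.5° in the grip. I'll compensate.

Emit:
move_arm --deltas '[[[-0.0025, -0.026, 0.005, 0.048, 1], [-0.0025, -0.026, 0.005, 0.048, 1], [-0.0025, -0.026, 0.005, 0.048, 1], [-0.0025, -0.026, 0.005, 0.048, 1], [-0.0025, -0.026, 0.03, 0.048, 1], [-0.0025, -0.026, 0.045, 0.048, 1], [-0.0025, -0.026, 0.05, 0.048, 1], [-0.0025, -0.026, 0.05, 0.048, 1], [-0.0025, -0.026, 0.05, 0.048, 1]]]'

```text
clock: 24.5
position: [0.3945, 0.2995, 0.2687]
ee_rot: [-0.0, 0.999, -0.05, 0.0]
contact_force: [-0.2, -0.0, -0.0]
width: 0.0305
gripper_force: 66.8
```

```bash
python3 - <<'E'
from h import *
b=W(S(.065,0,0),C)[0]; go([b[0],b[1],.265],-.1)
E
```

```text
j6 est 2.1796742699478124 alt -0.9619183836419807
pos [0.3945 0.2995 0.2687] head -0.1 -> d [-0.0003  0.0014  0.0047] twist 0.0002 rows>= 1 1
```

Emit:
move_arm --deltas '[[[0, 0.0014, 0.003, 0, 1], [0, 0.0014, 0.003, 0, 0.2], [0, 0.0014, 0.003, 0, -1], [0, 0.0014, 0.003, 0, -1], [0, 0.0014, 0.003, 0, -1], [0, 0.0014, 0.003, 0, -1], [0, 0, -0.05, 0, -1], [0, 0, -0.11, -0.048, -1], [-0.05, 0, -0.17, -0.048, -1], [-0.11, 0, -0.195, -0.048, -1], [-0.11, 0, -0.195, -0.048, -1], [-0.11, 0, -0.195, -0.048, -1]]]'

```text
clock: 25.7
position: [0.3055, 0.3085, 0.4259]
ee_rot: [-0.001, 1.0, 0.002, 0.002]
contact_force: [0.2, -0.4, -0.4]
width: 0.0853
gripper_force: 0.0
```

```bash
python3 - <<'E'
from h import *
bay(); slot(); plan()
E
```

```text
bay -0.01 [117, 86, 62, 81, 86, 86, 96, 95, 95]
bay 0 [117, 118, 106, 108, 108, 109, 110, 109, 108]
bay 0.01 [119, 106, 94, 95, 90, 105, 106, 105, 104]
slot [(20, 30, 31), (40, 110, 110), (60, 109, 109), (80, 108, 108), (100, 107, 107), (120, 107, 107), (139, 105, 105), (160, 106, 107), (180, 102, 102), (199, 39, 24), (220, 97, 101), (240, 107, 107), (260, 106, 106), (280, 106, 106), (300, 107, 107), (320, 107, 107), (340, 106, 84), (360, 82, 36), (380, 26, 67), (400, 57, 62), (420, 106, 60), (440, 108, 66), (460, 86, 34), (480, 35, 40)]
clock 25.8 pos [0.307 0.308 0.423] head 0.001 j6 2.2
[ 0.596 -0.285  2.801  0.071] d [0.36  0.742 0.28 ] ['head-0.34 j6 1.46 twist 0.163', 'head2.80 j6 -1.68 twist -1.337']
[ 0.602 -0.095  2.34   0.073] d [0.368 0.504 0.28 ] ['head-0.80 j6 2.22 twist 0.383', 'head2.34 j6 -0.93 twist -1.117']
```

Three tubes are in the row. For the next one at (0.602,-0.095) I'll pick it with tool heading 2.34 so the cap faces downhill again.

Emit:
move_arm --deltas '[[[0.02, 0.07, 0, -0.07, -1], [0.368, 0.504, 0.35, -0.9, -1], [0.368, 0.504, 0.35, -0.9, -1], [0.368, 0.504, 0.35, -0.9, -1], [0.368, 0.504, 0.35, -0.9, -1], [0.368, 0.504, 0.35, -0.9, -1], [0.368, 0.504, 0.35, -0.9, -1], [0.368, 0.504, 0.35, -0.9, -1], [0.368, 0.504, 0.35, -0.9, -1], [0.368, 0.504, 0.35, -0.9, -1], [0.368, 0.504, 0.35, -0.9, -1], [0.368, 0.504, 0.35, -0.9, -1]]]'

```text
clock: 27.05
position: [0.5937, -0.0873, 0.1486]
ee_rot: [-0.001, 0.661, 0.751, -0.001]
contact_force: [-0.4, 0.4, 1.3]
width: 0.0857
gripper_force: 0.0
```

```bash
python3 - <<'E'
from h import *
go([.602,-.095,.12],2.34); print(manip.get_state()['qpos'].round(2))
E
```

```text
j6 est -1.0307894185150144 alt 2.110803235074779
pos [ 0.5937 -0.0873  0.1486] head 1.698 -> d [-0.0109  0.0092  0.0357] twist -0.3064 rows>= 1 5
[-0.26  0.38  1.59 -0.    1.18 -0.39]
```

Emit:
move_arm --deltas '[[[-0.008, 0.006, 0.03, -0.285, -1], [-0.008, 0.006, 0.03, -0.285, -1], [-0.008, 0.006, 0.03, -0.285, -1], [-0.008, 0.006, 0.03, -0.285, -1], [-0.008, 0.006, 0.03, -0.285, -1], [-0.008, 0.006, 0.03, -0.285, -1], [-0.008, 0.006, 0.03, -0.285, -1], [-0.008, 0.006, 0.03, -0.285, -1]]]'

```text
clock: 27.85
position: [0.5989, -0.0905, 0.1279]
ee_rot: [-0.0, 0.413, 0.911, -0.0]
contact_force: [-0.3, -0.2, -0.1]
width: 0.0856
gripper_force: 0.0
```

```bash
python3 - <<'E'
from h import *
go([.602,-.095,.011],2.34)
E
```

```text
j6 est -1.033878718252264 alt 2.107713935337529
pos [ 0.5989 -0.0905  0.1279] head 2.289 -> d [-0.0068 -0.0008  0.1461] twist -0.0242 rows>= 3 1
```

Emit:
move_arm --deltas '[[[-0.007, -0.001, 0.03, -0.024, -1], [-0.007, -0.001, 0.09, -0.024, -1], [-0.007, -0.001, 0.135, -0.024, -1], [-0.007, -0.001, 0.146, -0.024, -1], [-0.007, -0.001, 0.146, -0.024, 1], [-0.007, -0.001, 0.146, -0.024, 1], [-0.007, -0.001, 0.146, -0.024, 1], [-0.007, -0.001, 0.146, -0.024, 1], [-0.007, -0.001, 0.146, -0.024, 1], [-0.007, -0.001, 0.146, -0.024, 1], [-0.007, -0.001, 0.09, -0.024, 1], [-0.007, -0.001, 0.03, -0.024, 1]]]'

```text
clock: 29.05
position: [0.6006, -0.0947, 0.104]
ee_rot: [-0.002, 0.39, 0.921, -0.0]
contact_force: [1.6, -0.6, -0.6]
width: 0.03
gripper_force: 69.3
```

```bash
python3 - <<'E'
from h import *
b=W(S(.065,0,0),C)[0]; go([b[0],b[1],.34],0)
im=manip.get_image('wrist')[...,::-1]; cv2.imwrite('pics/w7.png',im); held()
E
```

```text
j6 est -1.8414780830478252 alt 1.3001145705419679
pos [ 0.6006 -0.0947  0.104 ] head 2.341 -> d [ 0.5335  0.1561 -0.2935] twist -0.3823 rows>= 11 6
160 [245, 246, 247, 384, 385, 386, 387, 388]
180 [248, 249, 382, 383, 384, 385, 386, 387]
200 [369, 370, 371, 372, 373, 374, 375, 376]
232 [274, 275, 276, 277, 357, 358, 359, 360]
240 [274, 275, 276, 277, 358, 359, 360, 361]
290 [236, 237, 238, 280, 356, 398, 399, 400]
310 [279, 280, 281, 282, 354, 355, 356, 357]
330 [276, 277, 278, 279, 282, 358, 359, 360]
```

The tube is straight in the grip (cap centre 316, body 318). I'll lift high to clear the knob and turn to heading 0.

Emit:
move_arm --deltas '[[[0, 0, -0.06, 0.05, 1], [0.02, 0.005, -0.12, 0.12, 1], [0.04, 0.01, -0.18, 0.19, 1], [0.06, 0.016, -0.24, 0.26, 1], [0.1, 0.03, -0.3, 0.33, 1], [0.4, 0.117, -0.33, 0.9, 1], [0.533, 0.156, -0.33, 0.9, 1], [0.533, 0.156, -0.33, 0.9, 1], [0.533, 0.156, -0.33, 0.9, 1], [0.533, 0.156, -0.33, 0.9, 1], [0.533, 0.156, -0.33, 0.9, 1], [0.533, 0.156, -0.33, 0.9, 1]]]'

```text
clock: 30.35
position: [0.4161, 0.2573, 0.3642]
ee_rot: [0.0, 0.942, 0.335, 0.0]
contact_force: [0.8, -0.0, -1.3]
width: 0.03
gripper_force: 69.4
```

```bash
python3 - <<'E'
from h import *
b=W(S(.065,0,0),C)[0]; go([b[0],b[1],.34],0);print(manip.get_state()['width'])
E
```

```text
j6 est 1.9823987647764794 alt -1.1591938888133138
pos [0.4161 0.2573 0.3642] head 0.683 -> d [ 0.011  -0.0572  0.0302] twist 0.3259 rows>= 2 5
0.029960499447788166
```

Emit:
move_arm --deltas '[[[0.008, -0.045, 0.01, 0.1, 1], [0.008, -0.045, 0.02, 0.2, 1], [0.008, -0.045, 0.03, 0.31, 1], [0.008, -0.045, 0.03, 0.31, 1], [0.008, -0.045, 0.03, 0.31, 1], [0.008, -0.045, 0.03, 0.31, 1], [0.008, -0.045, 0.03, 0.31, 1], [0.008, -0.045, 0.03, 0.31, 1], [0.008, -0.045, 0.03, 0.31, 1]]]'

```text
clock: 31.25
position: [0.3997, 0.2879, 0.3401]
ee_rot: [0.0, 1.0, 0.02, 0.0]
contact_force: [-0.3, -0.2, -0.6]
width: 0.0299
gripper_force: 69.5
```

```bash
python3 - <<'E'
from h import *
b=W(S(.065,0,0),C)[0]; go([b[0],b[1],.265],0); held()
E
```

```text
j6 est 2.053712565805758 alt -1.0878800877840353
pos [0.3997 0.2879 0.3401] head 0.039 -> d [-0.0065 -0.0134  0.0939] twist 0.0187 rows>= 2 1
160 [245, 246, 247, 248, 385, 386, 387, 388]
180 [247, 248, 249, 250, 383, 384, 385, 386]
200 [251, 259, 260, 373, 374, 375, 376, 377]
232 [247, 248, 249, 366, 367, 381, 382, 383]
240 [243, 244, 245, 246, 360, 361, 362, 372]
290 [236, 237, 238, 356, 406, 407, 408, 409]
310 [279, 280, 281, 282, 354, 355, 356, 357]
330 [276, 277, 278, 279, 282, 283, 358, 359]
```

Emit:
move_arm --deltas '[[[-0.0065, -0.0134, 0.02, 0.018, 1], [-0.0065, -0.0134, 0.04, 0.018, 1], [-0.0065, -0.0134, 0.06, 0.018, 1], [-0.0065, -0.0134, 0.08, 0.018, 1], [-0.0065, -0.0134, 0.09, 0.018, 1], [-0.0065, -0.0134, 0.09, 0.018, 1], [-0.0065, -0.0134, 0.09, 0.018, 1], [-0.0065, -0.0134, 0.09, 0.018, 1]]]'

```text
clock: 32.1
position: [0.3946, 0.2987, 0.269]
ee_rot: [-0.0, 1.0, 0.001, 0.001]
contact_force: [0.9, -0.1, -1.2]
width: 0.0299
gripper_force: 69.5
```

```bash
python3 - <<'E'
from h import *
b=W(S(.065,0,0),C)[0]; go([b[0],b[1],.265],0)
E
```

```text
j6 est 2.0781835947371747 alt -1.0634090588526184
pos [0.3946 0.2987 0.269 ] head 0.001 -> d [-0.0007  0.0004  0.0051] twist 0.0005 rows>= 1 1
```

Emit:
move_arm --deltas '[[[0, 0, 0.004, 0, 1], [0, 0, 0.004, 0, 0.2], [0, 0, 0.004, 0, -1], [0, 0, 0.004, 0, -1], [0, 0, 0.004, 0, -1], [0, 0, 0.004, 0, -1], [0, 0, -0.05, 0, -1], [0, 0, -0.11, 0, -1], [-0.05, 0, -0.17, 0, -1], [-0.11, 0, -0.195, 0, -1], [-0.11, 0, -0.195, 0, -1], [-0.11, 0, -0.195, 0, -1]]]'

```text
clock: 33.3
position: [0.3049, 0.2985, 0.4258]
ee_rot: [-0.001, 1.0, 0.002, 0.002]
contact_force: [0.7, -0.1, 0.6]
width: 0.0856
gripper_force: 0.0
```

```bash
python3 - <<'E'
from h import *
bay(); slot(); plan()
E
```

```text
bay -0.01 [115, 120, 106, 110, 115, 118, 114, 114, 112]
bay 0 [119, 117, 105, 109, 109, 111, 111, 110, 108]
bay 0.01 [117, 69, 64, 66, 68, 68, 68, 70, 70]
slot [(20, 30, 31), (40, 110, 110), (60, 109, 109), (80, 108, 108), (100, 107, 107), (120, 107, 107), (139, 105, 106), (160, 106, 107), (180, 102, 102), (199, 39, 25), (220, 97, 101), (240, 107, 107), (260, 106, 106), (280, 106, 106), (300, 107, 81), (320, 107, 59), (340, 106, 74), (360, 82, 59), (380, 26, 67), (400, 57, 61), (420, 106, 59), (440, 108, 66), (460, 86, 35), (480, 35, 40)]
clock 33.4 pos [0.307 0.298 0.423] head 0.001 j6 2.18
[ 0.595 -0.285  2.79   0.071] d [0.36  0.729 0.28 ] ['head-0.35 j6 1.48 twist 0.168', 'head2.79 j6 -1.67 twist -1.332']
```

Four in. Last tube at (0.595,-0.285), picked with heading 2.79.

Emit:
move_arm --deltas '[[[0.02, 0.07, 0, -0.07, -1], [0.36, 0.729, 0.28, -0.95, -1], [0.36, 0.729, 0.28, -0.95, -1], [0.36, 0.729, 0.28, -0.95, -1], [0.36, 0.729, 0.28, -0.95, -1], [0.36, 0.729, 0.28, -0.95, -1], [0.36, 0.729, 0.28, -0.95, -1], [0.36, 0.729, 0.28, -0.95, -1], [0.36, 0.729, 0.28, -0.95, -1], [0.36, 0.729, 0.28, -0.95, -1], [0.36, 0.729, 0.28, -0.95, -1], [0.36, 0.729, 0.28, -0.95, -1]]]'

```text
clock: 34.65
position: [0.5298, -0.1573, 0.2507]
ee_rot: [-0.001, 0.693, 0.721, -0.001]
contact_force: [-0.2, 0.7, 0.9]
width: 0.0857
gripper_force: 0.0
```

```bash
python3 - <<'E'
from h import *
go([.595,-.285,.12],2.79); print(manip.get_state()['qpos'].round(2))
E
```

```text
j6 est -1.633520943698452 alt 1.5080717098913412
pos [ 0.5298 -0.1573  0.2507] head 1.61 -> d [-0.1629  0.0756  0.1629] twist -0.5633 rows>= 4 8
[-0.41  0.24  1.53 -0.    1.38 -0.45]
```

Emit:
move_arm --deltas '[[[-0.145, 0.065, 0.155, -0.545, -1], [-0.145, 0.065, 0.155, -0.545, -1], [-0.145, 0.065, 0.155, -0.545, -1], [-0.145, 0.065, 0.155, -0.545, -1], [-0.145, 0.065, 0.155, -0.545, -1], [-0.145, 0.065, 0.155, -0.545, -1], [-0.145, 0.065, 0.155, -0.545, -1], [-0.145, 0.065, 0.155, -0.545, -1], [-0.145, 0.065, 0.155, -0.545, -1], [-0.145, 0.065, 0.155, -0.545, -1], [-0.145, 0.065, 0.155, -0.545, -1]]]'

```text
clock: 35.75
position: [0.5852, -0.2688, 0.1287]
ee_rot: [-0.001, 0.197, 0.98, 0.0]
contact_force: [-0.2, -0.0, 0.1]
width: 0.0857
gripper_force: 0.0
```

```bash
python3 - <<'E'
from h import *
go([.595,-.285,.011],2.79)
im=manip.get_image('wrist')[...,::-1]; cv2.imwrite('pics/w8.png',cv2.convertScaleAbs(im,alpha=1.4))
E
```

```text
j6 est -1.7576805046630595 alt 1.3839121489267336
pos [ 0.5852 -0.2688  0.1287] head 2.745 -> d [-0.0194 -0.0139  0.1471] twist -0.0214 rows>= 3 1
```

View pics/w8.png

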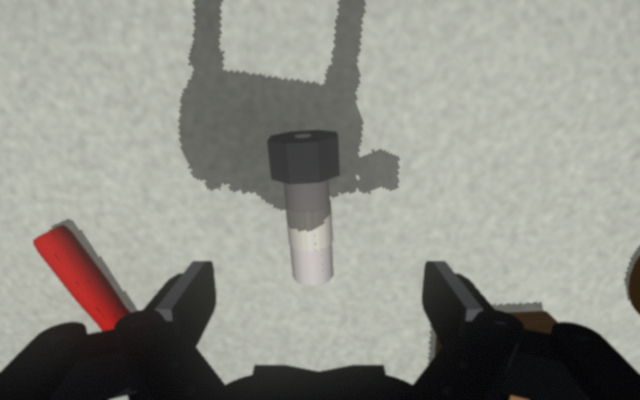

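The tube's foot is at (313,280) and its cap at (304,160). The screwdriver is to the left of the fingers and the carton to the lower right, so I'll check clearances.

```bash
python3 - <<'E'
from h import *
st=manip.get_state(); r=lambda u,z:ray('wrist',[u],z,st)[0][:2]
f=r((313,272),.02); c=r((306,182),.03); d=(c-f)/np.linalg.norm(c-f); g=f+.047*d; h=np.arctan2(d[1],d[0])
print('len',np.linalg.norm(c-f),'grasp',g,'h',h)
n=np.array([-np.sin(h),np.cos(h)])
for nm,u,z in(('sd',(60,230),.02),('sd',(115,310),.02),('sd',(128,298),.02),('box',(440,320),.07),('box',(500,308),.07),('box',(432,345),.07)):
    p=r(u,z); print(nm,p.round(3),'along',((p-g)@d).round(3),'perp',((p-g)@n).round(3))
go([*g,.011],h)
E
```

```text
len 0.07264518023759925 grasp [ 0.5892388  -0.27794555] h 2.8038680759700165
sd [ 0.53  -0.454] along -0.002 perp 0.186
sd [ 0.604 -0.452] along -0.072 perp 0.16
sd [ 0.598 -0.437] along -0.061 perp 0.147
box [ 0.673 -0.222] along -0.06 perp -0.081
box [ 0.679 -0.184] along -0.054 perp -0.119
box [ 0.689 -0.232] along -0.079 perp -0.076
j6 est -1.7713228428190082 alt 1.370269810770785
pos [ 0.5853 -0.2687  0.129 ] head 2.746 -> d [-0.0091 -0.0087  0.1475] twist -0.0277 rows>= 3 1
```

Emit:
move_arm --deltas '[[[-0.013, -0.01, 0.03, -0.027, -0.5], [-0.013, -0.01, 0.06, -0.027, -0.5], [-0.013, -0.01, 0.11, -0.027, -0.5], [-0.013, -0.01, 0.147, -0.027, -0.5], [-0.013, -0.01, 0.147, -0.027, -0.5], [-0.013, -0.01, 0.147, -0.027, 1], [-0.013, -0.01, 0.147, -0.027, 1], [-0.013, -0.01, 0.147, -0.027, 1], [-0.013, -0.01, 0.147, -0.027, 1], [-0.013, -0.01, 0.147, -0.027, 1], [-0.013, -0.01, 0.09, -0.027, 1], [-0.013, -0.01, 0.03, -0.027, 1]]]'

```text
clock: 37.0
position: [0.5905, -0.2791, 0.1052]
ee_rot: [-0.002, 0.168, 0.986, 0.001]
contact_force: [1.2, 0.1, 0.1]
width: 0.03
gripper_force: 69.4
```

```bash
python3 - <<'E'
from h import *
b=W(S(.065,0,0),C)[0]; go([b[0],b[1],.36],0); print(manip.get_state()['width']); held()
E
```

```text
j6 est -2.118539572359224 alt 1.023053081230569
pos [ 0.5905 -0.2791  0.1052] head 2.804 -> d [ 0.4725  0.5999 -0.3159] twist -0.1614 rows>= 14 3
0.02996779671974825
160 [388, 389, 390, 391, 392, 393, 394, 395]
180 [250, 251, 387, 392, 393, 394, 395, 396]
200 [252, 253, 383, 384, 385, 386, 387, 388]
232 [275, 276, 277, 278, 358, 359, 360, 361]
240 [276, 277, 278, 279, 358, 359, 360, 361]
290 [237, 238, 280, 356, 398, 399, 400, 401]
310 [279, 280, 281, 282, 354, 355, 356, 357]
330 [276, 277, 278, 282, 357, 358, 359, 360]
```

Emit:
move_arm --deltas '[[[0, 0, -0.06, 0.05, 1], [0.03, 0.038, -0.11, 0.12, 1], [0.06, 0.076, -0.16, 0.19, 1], [0.1, 0.127, -0.2, 0.26, 1], [0.4725, 0.6, -0.33, 0.95, 1], [0.4725, 0.6, -0.33, 0.95, 1], [0.4725, 0.6, -0.33, 0.95, 1], [0.4725, 0.6, -0.33, 0.95, 1], [0.4725, 0.6, -0.33, 0.95, 1], [0.4725, 0.6, -0.33, 0.95, 1], [0.4725, 0.6, -0.33, 0.95, 1], [0.4725, 0.6, -0.33, 0.95, 1]]]'

```text
clock: 38.25
position: [0.4388, 0.1692, 0.3383]
ee_rot: [0.0, 0.842, 0.54, 0.0]
contact_force: [1.2, 0.2, -0.8]
width: 0.0295
gripper_force: 69.3
```

```bash
python3 - <<'E'
from h import *
b=W(S(.065,0,0),C)[0]; go([b[0],b[1],.35],0);print(manip.get_state()['width'])
E
```

```text
j6 est 1.790995678116003 alt -1.35059697547379
pos [0.4388 0.1692 0.3383] head 1.14 -> d [ 0.1233 -0.1182 -0.0147] twist 0.5442 rows>= 3 8
0.029477815560290967
```

Emit:
move_arm --deltas '[[[0.05, -0.05, -0.015, 0.07, 1], [0.11, -0.105, -0.015, 0.14, 1], [0.11, -0.105, -0.015, 0.525, 1], [0.11, -0.105, -0.015, 0.525, 1], [0.11, -0.105, -0.015, 0.525, 1], [0.11, -0.105, -0.015, 0.525, 1], [0.11, -0.105, -0.015, 0.525, 1], [0.11, -0.105, -0.015, 0.525, 1], [0.11, -0.105, -0.015, 0.525, 1], [0.11, -0.105, -0.015, 0.525, 1], [0.11, -0.105, -0.015, 0.525, 1], [0.11, -0.105, -0.015, 0.525, 1]]]'

```text
clock: 39.45
position: [0.3998, 0.2826, 0.3496]
ee_rot: [0.0, 1.0, 0.023, 0.0]
contact_force: [0.9, -0.2, -0.1]
width: 0.03
gripper_force: 69.4
```

```bash
python3 - <<'E'
from h import *
b=W(S(.065,0,0),C)[0]; go([b[0],b[1],.265],0);print(manip.get_state()['width']); held()
E
```

```text
j6 est 2.044024284180297 alt -1.0975683694094962
pos [0.3998 0.2826 0.3496] head 0.047 -> d [-0.0062 -0.02    0.1057] twist 0.0222 rows>= 2 1
0.03001469098246207
160 [248, 249, 250, 251, 387, 388, 389, 390]
180 [248, 249, 250, 251, 252, 386, 387, 388]
200 [251, 252, 253, 254, 384, 385, 386, 387]
232 [240, 241, 242, 269, 270, 277, 380, 381]
240 [236, 237, 238, 269, 277, 359, 360, 384]
290 [237, 238, 280, 356, 403, 404, 405, 406]
310 [279, 280, 281, 282, 354, 355, 356, 357]
330 [275, 276, 277, 278, 281, 282, 358, 359]
```

Emit:
move_arm --deltas '[[[-0.0062, -0.02, 0.02, 0.022, 1], [-0.0062, -0.02, 0.04, 0.022, 1], [-0.0062, -0.02, 0.06, 0.022, 1], [-0.0062, -0.02, 0.08, 0.022, 1], [-0.0062, -0.02, 0.095, 0.022, 1], [-0.0062, -0.02, 0.102, 0.022, 1], [-0.0062, -0.02, 0.102, 0.022, 1], [-0.0062, -0.02, 0.102, 0.022, 1], [-0.0062, -0.02, 0.102, 0.022, 1]]]'

```text
clock: 40.4
position: [0.3946, 0.2987, 0.2688]
ee_rot: [-0.0, 1.0, -0.0, 0.001]
contact_force: [0.4, 0.4, -0.7]
width: 0.0301
gripper_force: 69.4
```

```bash
python3 - <<'E'
from h import *
b=W(S(.065,0,0),C)[0]; go([b[0],b[1],.265],0)
E
```

```text
j6 est 2.078082486809702 alt -1.063510166780091
pos [0.3946 0.2987 0.2688] head -0.0 -> d [-0.0007  0.0004  0.0047] twist -0.0001 rows>= 1 1
```

Emit:
move_arm --deltas '[[[0, 0, 0.004, 0, 1], [0, 0, 0.004, 0, 0.2], [0, 0, 0.004, 0, -1], [0, 0, 0.004, 0, -1], [0, 0, 0.004, 0, -1], [0, 0, 0.004, 0, -1], [0, 0, -0.05, 0, -1], [0, 0, -0.11, 0, -1], [-0.05, 0, -0.17, 0, -1], [-0.11, 0, -0.195, 0, -1], [-0.11, 0, -0.195, 0, -1], [-0.11, 0, -0.195, 0, 1]]]'

```text
clock: 41.6
position: [0.3051, 0.2986, 0.4257]
ee_rot: [-0.001, 1.0, 0.001, 0.002]
contact_force: [0.7, 0.4, -0.4]
width: 0.0733
gripper_force: 0.0
```

```bash
python3 - <<'E'
from h import *
bay(); slot(); plan()
k=W(S(.205-.0515,-.113,.061),C)[0]; print('knob',k); go(k+[-.075,0,.11],0)
im=manip.get_image('scene')[250:400,240:530,::-1]; a=cv2.resize(im,None,fx=2,fy=2); b=cv2.resize(manip.get_image('top')[70:290,140:240,::-1],None,fx=2.2,fy=2.2)
c=np.zeros((484,800,3),np.uint8); c[:300,:580]=a; c[:484,580:800]=b; cv2.imwrite('pics/c5.png',cv2.convertScaleAbs(c,alpha=1.5))
E
```

```text
bay -0.01 [117, 121, 109, 112, 117, 119, 116, 115, 113]
bay 0 [121, 118, 107, 110, 111, 112, 112, 111, 110]
bay 0.01 [118, 70, 65, 67, 69, 69, 72, 70, 70]
slot [(20, 30, 31), (40, 110, 109), (60, 109, 109), (80, 108, 108), (100, 107, 107), (120, 107, 108), (139, 105, 105), (160, 106, 107), (180, 102, 102), (199, 39, 23), (220, 97, 101), (240, 107, 107), (260, 106, 56), (280, 106, 65), (300, 107, 69), (320, 107, 59), (340, 106, 74), (360, 82, 60), (380, 26, 66), (400, 57, 63), (420, 106, 60), (440, 108, 66), (460, 86, 34), (480, 35, 39)]
clock 41.7 pos [0.307 0.298 0.423] head -0.0 j6 2.18
knob [0.49810605 0.1854     0.27582116]
j6 est 2.179757723888656 alt -0.961834929701137
pos [0.3069 0.2984 0.4226] head -0.001 -> d [0.1455 0.141  0.046 ] twist -0.0003 rows>= 4 1
```

View pics/c5.png

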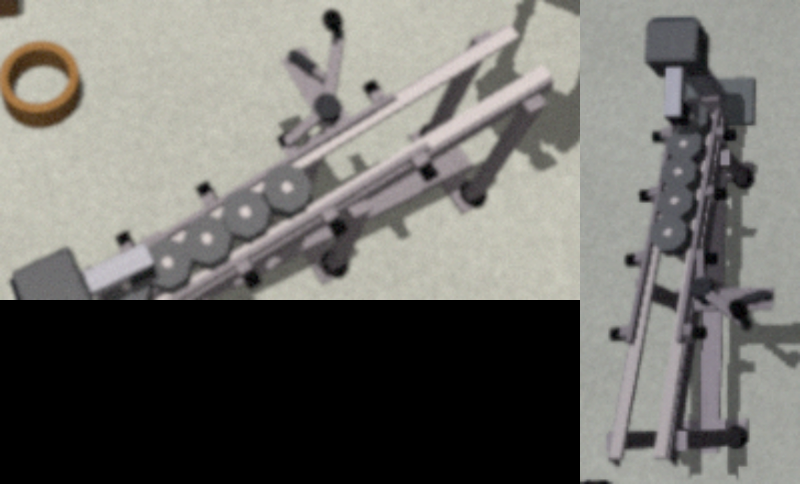

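All five caps hang in a row, and the gate arm is still in the open position. Now to shut it, pushing the knob downhill from its uphill side.

Emit:
move_arm --deltas '[[[0.145, 0.141, 0.0, 0, 1], [0.145, 0.141, 0.0, 0, 1], [0.145, 0.141, 0.0, 0, 1], [0.145, 0.141, 0.046, 0, 1], [0.145, 0.141, 0.046, 0, 1], [0.145, 0.141, 0.046, 0, 1], [0.145, 0.141, 0.046, 0, 1], [0.145, 0.141, 0.046, 0, 1], [0.145, 0.141, 0.046, 0, 1]]]'

```text
clock: 42.75
position: [0.4221, 0.1865, 0.3884]
ee_rot: [-0.0, 1.0, 0.001, 0.001]
contact_force: [-0.5, 0.1, 0.2]
width: 0.0001
gripper_force: 0.0
```

```bash
python3 - <<'E'
from h import *
k=W(S(.205-.0515,-.113,.061),C)[0]; print('knob',k); go(k+[-.06,0,0],0); print(manip.get_state()['width'])
E
```

```text
knob [0.49810605 0.1854     0.27582116]
j6 est 1.8357756347806262 alt -1.305817018809167
pos [0.4221 0.1865 0.3884] head 0.001 -> d [0.0197 0.0015 0.1408] twist 0.0006 rows>= 3 1
0.000132073924256182
```

Emit:
move_arm --deltas '[[[0.01, 0, 0.05, 0, 1], [0.01, 0, 0.1, 0, 1], [0.015, 0.001, 0.141, 0, 1], [0.04, 0.0015, 0.141, 0, 1], [0.06, 0.005, 0.144, 0, 1], [0.079, 0.012, 0.147, 0, 1], [0.098, 0.019, 0.151, 0, 1], [0.114, 0.022, 0.157, 0, 1], [0.13, 0.025, 0.163, 0, 1], [0.145, 0.023, 0.168, 0, 1], [0.158, 0.0205, 0.173, 0, 1], [0.165, 0.019, 0.175, 0, 1]]]'

```text
clock: 43.95
position: [0.5558, 0.1709, 0.2471]
ee_rot: [-0.0, 1.0, -0.0, 0.001]
contact_force: [0.0, 0.7, -0.1]
width: -0.0001
gripper_force: 0.0
```

Emit:
move_arm --deltas '[[[-0.04, 0, -0.02, 0, 1], [-0.06, 0.02, -0.1, 0, 1], [-0.06, 0.06, -0.16, 0, 1], [-0.06, 0.15, -0.2, 0, 1], [-0.06, 0.3, -0.2, 0, 1], [-0.06, 0.45, -0.2, 0, 1], [-0.06, 0.45, -0.2, 0, 1], [-0.06, 0.45, -0.2, 0, 1], [-0.06, 0.45, -0.2, 0, 1], [-0.06, 0.45, -0.2, 0, 1]]]'

```text
clock: 44.95
position: [0.5061, -0.1927, 0.4078]
ee_rot: [0.001, 1.0, -0.001, 0.001]
contact_force: [0.1, -0.2, -0.2]
width: -0.0002
gripper_force: 0.0
```

```bash
python3 - <<'E'
from h import *
im=manip.get_image('scene')[250:400,240:530,::-1]; a=cv2.resize(im,None,fx=2,fy=2); b=cv2.resize(manip.get_image('top')[70:290,140:240,::-1],None,fx=2.2,fy=2.2)
c=np.zeros((484,800,3),np.uint8); c[:300,:580]=a; c[:484,580:800]=b; cv2.imwrite('pics/c6.png',cv2.convertScaleAbs(c,alpha=1.5))
E
```

```text
(no output)
```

View pics/c6.png

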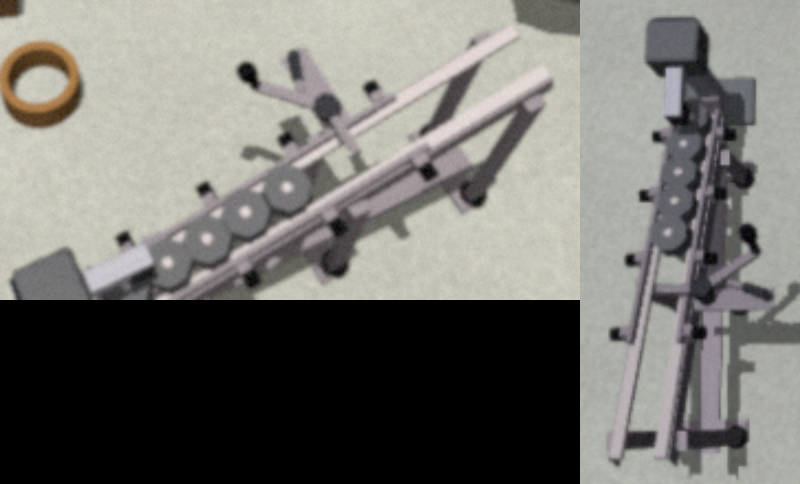

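The gate is shut: its blade lies across the slot and the knob is downhill. All the tubes hang below it and the arm is clear.

```bash
python3 -c "
from rig import manip
print(manip.sign_off())"
```

```text
the job is handed in; nothing more can be done
None
```

I handed the job in at about 45 s. The final pictures show five tubes hanging cap up below the shut gate; the one nearest the stop is partly hidden. The arm is clear and I saw no bystander moved, though I did not measure them, and the sign-off gave no verdict.

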